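# Clamp a scroll blank on the carving board with the click-stop knob

## Task

Take the violin scroll blank (the wooden bar with the round scroll at one end) and lay it on the carving board along the fence, right way up, with its plain square end gently but fully against the end stop. Then turn the black knob of the cam clamp clockwise until the cam is tight and the knob's torque ratchet lets go, and let it slip by about 25 degrees, never more than 45. Let go, leaving the blank clamped square against fence and stop and the other things on the bench where they are.

Things in the scene. Friction and masses are not known exactly. Their poses are not given: they have to be found in the camera images.
- blank_grip (a point): Scroll blank, pale maple, about 90 g: bar 130 long, 24 wide, 30 mm high, with a round scroll (44 mm diameter) at one end. This point is inside the bar, 15 mm above its underside, mid-width, 100 mm from the plain square end and 17 mm from the scroll: a place to grasp across the 24 mm width. x runs along the bar to the plain end, z up. (A plain bar without a scroll lies nearby: not this one.)
- blank_heel (a point): Middle of the lower edge of the blank's plain square end (underside, mid-width): 100 mm in x and 15 mm down from blank_grip, same axes.
- blank: The scroll blank as a whole, 162 mm long with the scroll; origin at the underside, in the middle of the 130 mm bar, 35 mm in x from blank_grip, same axes.
- jig: Carving board, fixed: plywood 240 x 150 x 18 mm, origin under its centre, z up; its top is the bed. Fence and end stop stand on it. Under the knob at x = 50, y = -22 mm is a round wooden cam (44 mm diameter, 6 to 26 mm above the bed), 12 mm off-centre on its vertical spindle, as far open at the start as chance has it: the gap from cam to fence is 4 to 18 mm wider than the blank.
- seat (a point): Point on the bed, fixed to the board, where blank_heel lies when the blank is fully home against both stop and fence. Axes as the board: the blank's x then points along the board's x. The bar at blank_grip then lies clear of fence and cam.
- fence: Dark wooden fence on the board, 72 mm long, 20 thick, 24 high; origin at the bed, mid-length, on the face that the blank lies against, which looks to the board's -y and reaches from x = 13 to 85 mm on the board.
- knob_axis (a point): Centre of the round black knob on the cam's spindle (point fixed to the board, does not turn), 53 mm above the bed. Knob 44 mm in diameter, 38 to 68 mm above the bed; the blank's top is at 30. Takes 0.2 N m until the cam bites (after 0.3 to 2 rad clockwise seen from above), then stiffens; its ratchet slips at about 0.45 N m, and torque rises no more. Stays where left; regrasp to turn on.
- ratchet (a joint): How far the knob has slipped on its spindle, in rad: 0 at the start and while knob and cam turn together; grows as the torque ratchet slips clockwise.
- end_stop: Dark wooden end stop on the board, 18 thick, 75 long (along the board's y), 24 mm high; origin at the bed, mid-length, on the face that the blank's plain end meets, which looks to the board's -x. That face is at x = 85 mm on the board, from y = -15 to 60 mm.
Mind the look-alikes: they are no part of the job. Leave any pink or turquoise look-alike of the blank alone.

How it is judged (in metres and radians):
On the way, in this order (a step that is already met when the one before it is completed fails the run):
1. the scroll blank lies flat on the bed beside the fence, plain end within 2.5 mm of the stop (x of blank_heel in the frame of seat between -0.0025 and 0.0025 m and y of blank_heel in the frame of seat between -0.02 and 0.004 m and z of blank_heel in the frame of seat below 0.003 m and angle between blank's own z axis and vertical below 0.08 rad), for 0.2 s.
2. the knob has been turned until its ratchet has slipped at least 0.15 rad (value of joint ratchet above 0.15 rad), for 0.2 s.
At the end, for the whole second after the job is handed in: The scroll blank lies flat on the bed, its plain end within 3 mm of its place against stop and fence, in line with the fence within 0.06 rad, at rest and pressed on the fence by the cam with more than 3 N; the ratchet has slipped at least 0.15 rad (and never more than 0.9 rad) (horizontal distance between blank_heel and seat below 0.003 m and z of blank_heel in the frame of seat below 0.003 m and angle between the x axis of blank and the x axis of jig, either way round below 0.06 rad and angle between blank's own z axis and vertical below 0.08 rad and contact force between blank and fence above 3 N and value of joint ratchet above 0.15 rad and linear speed of blank below 0.01 m/s); the robot touches nothing.
It fails at once if the ratchet is made to slip more than 45 degrees (beyond 0.9 rad) (value of joint ratchet above 0.9 rad).
It fails at once if the blank is rammed into the end stop with more than 35 N (contact force between blank and end_stop above 35 N).
It fails at once if another thing on the bench is moved by more than 20 mm (distance of any of plain_blank, varnish, glue_jar, block_plane, oilstone, chisel, glue_brush from where it was at the start of the episode above 0.02 m).
It also fails if it takes over 67 s, if anything falls off the work surface, if the arm or the gripper's body presses on something with over 40 N, if the wrist force passes 120 N, or if a joint passes its speed limit or range.

## Robot

A 6-joint arm with a two-finger parallel gripper is mounted at the origin on the work surface. World frame = base frame: x ahead of the robot, y to its left, z up, the work surface at z = 0. Lengths are in m, angles in degrees, forces in N, time in s.
With the tool pointing down it reaches from about 0.375 to 0.975 m from the base axis. Payload 3.8 kg.
Tool frame: the origin (TCP) lies midway between the tips of the shut fingers; the grasp point (between the pads) lies 19 mm behind it; z points along the fingers, y is the direction in which the jaws open and shut (so a half turn about z gives the same grasp; the last joint's range is limited). The gripper opens to 85 mm and grips with 20 to 120 N. Pads are 22 mm wide; open, the fingers measure 114 mm over their backs; the gripper's body (76 mm by 85 mm) begins 54 mm behind the grasp point. The pads swing forward as they close: fully open they stand 13 mm farther back than shut.
Start: joints at [-78.604, 15.12, 91.902, -0, 72.978, -2.114], TCP at [0.158, -0.656, 0.193] pointing down, gripper open.
Joint ranges: [-150.88, 150.88], [-54.13, 125.18], [17.81, 147.31], [-75.09, 255.09], [0, 152.58], [-146.25, 146.25]. Speed limits (degrees/s): [147.25, 147.25, 180, 180, 180, 180].

## Interface

Orientations are given as a 3x3 rotation matrix whose columns are the frame's x, y, z axes.
In Python, from station import bot, get_image gives the robot as it stands.
- The arm moves only by the tool carry_out, never from a script. Its argument "motion" is a list of rows, each a list of 3 entries, a list of its own where there are three numbers: the shift along the tool's x, y, z in m, then the turn, a rotation vector about the tool's x, y, z in rad, then the closure, from 0 (fully open) to 1 (shut). A call has exactly 10 rows; each row shifts and turns the commanded pose from where the row before left it, along the tool's axes as they then stand; what a row does not reach is not made up. A row lasts 1/12 s, in which the tool goes at most 41.7 mm and 7.16 degrees, less where a joint would pass 70% of its speed; a pose out of reach is approached as far as the arm can. A call is refused whole if a number of a shift passes 0.0417 or a number of a turn 0.125, either way. A call with a gripper value outside its range is refused whole. The fingers move at their own pace and stop on an object; "newtons" is the grip in N (left out, the last holds). Time passes only in rows, so rows that do not move let the fingers close, or fill a call up. It gives the time, the measured TCP pose, the force and the opening at its end, in the units of the state.
- bot.sense(): the state, without advancing time (a new reading comes with each control period).
- get_image(name): name is "side" or "top"; returns a dict with "img" (480x640x3 uint8, red, green, blue), "z_map" (480x640 float32, m along the optical axis (not along the pixel's ray), 0 where there is no reading), "K" (3x3 intrinsics, pixels), "R" (3x3) and "t" (3): a world point X has camera coordinates R X + t. Camera axes: x right, y down, z forward; pixel columns grow to the right and rows downward; lengths in m; the calibration is good to about 2 mm. A picture is of the moment at which its call begins.
- bot.close_job(): hands the job in, once; it reports no verdict.
The state is a dict: "t": time; "qpos": joint angles; "qd": joint speeds; "joint_efforts": joint torques, N m; "position": TCP position; "orientation": TCP orientation; "ft_force": force on the tool from outside, world axes, zero at the start; "moment": the same for the moment, N m; "grip_width": opening from 0.0 (shut) to 1.0 (fully open).
Only numpy, scipy, OpenCV 4.12 (cv2) and the standard library are available. Lean on these libraries where they do the work, as an engineer would, in place of code of your own. Each camera call takes 0.05 s, during which the arm holds its last target.

## Working session

There is one attempt and no reset: what is moved stays moved. The work goes in short steps, Python scripts to look and compute and a tool call to move; the robot and the scene stay as the last step left them, time stands still between calls to the robot, and variables do not carry over. Pictures are saved under pics/ and viewed, and the job is handed in when it is done.

Besides the shell and the picture viewer there is one more tool, called after ">>>" in YAML: its name, and indented under it one key for each argument. carry_out: Moves the arm, as the interface text tells. Its arguments: {"type":"object","properties":{"motion":{"type":"array"},"newtons":{"type":"number"}},"required":["motion"]}

```bash
ls; mkdir -p pics; python3 - <<'E'
from station import bot,get_image
import cv2,numpy as np
s=bot.sense();print(s)
for n in("side","top"):
    d=get_image(n);cv2.imwrite(f"pics/{n}0.png",d["img"][:,:,::-1]);print(n,d["K"],d["R"],d["t"])
    np.savez(f"{n}0.npz",**d)
E
```

```text
pics
{'t': 0.0, 'qpos': array([-7.86037090e+01,  1.51698459e+01,  9.19797697e+01, -1.90116280e-03,
        7.29790512e+01, -2.11555228e+00]), 'qd': array([0.06835125, 0.03252269, 0.00048747, 0.16673947, 0.00085799,
       0.09580252]), 'joint_efforts': array([-4.23477431e-04, -5.15107834e+01, -3.67316115e+01, -7.56588383e-05,
        1.29364451e-02, -2.58335041e-05]), 'position': array([ 0.15752146, -0.65552635,  0.19186805]), 'orientation': array([[ 9.72319380e-01,  2.33655298e-01, -4.74830629e-04],
       [ 2.33655775e-01, -9.72316903e-01,  2.19511212e-03],
       [ 5.12137292e-05, -2.24529697e-03, -9.99997478e-01]]), 'ft_force': array([0.18377623, 0.76597777, 0.4226706 ]), 'moment': array([ 0.01386386, -0.03384568,  0.00034531]), 'grip_width': 0.9995962392502895}
side [[487.21189281   0.         321.40890901]
 [  0.         487.21189281 239.66853662]
 [  0.           0.           1.        ]] [[-0.9768366  -0.21344906  0.01515744]
 [-0.17532933  0.7577494  -0.62855029]
 [ 0.12267793 -0.61664847 -0.77762124]] [0.42641531 0.17909384 0.81241546]
top [[480.74615655   0.         318.04556291]
 [  0.         480.74615655 241.8055814 ]
 [  0.           0.           1.        ]] [[-2.48694270e-02 -9.99681890e-01 -4.19875894e-03]
 [-9.82418916e-01  2.52168989e-02 -1.84978870e-01]
 [ 1.85025906e-01 -4.75378286e-04 -9.82733529e-01]] [-0.05144882  0.46699743  1.0535945 ]
```

View pics/top0.png

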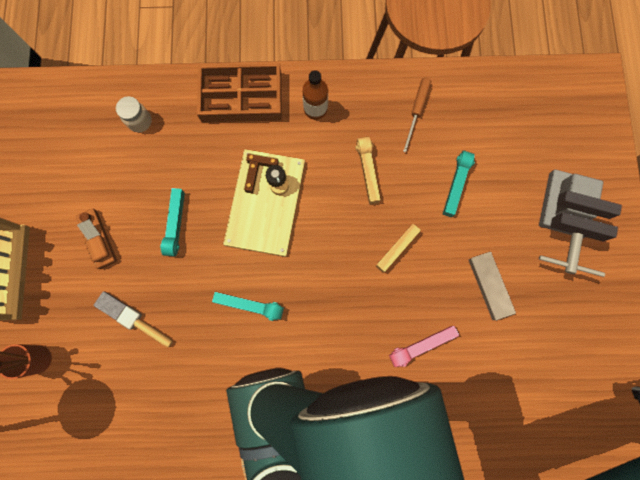

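View pics/side0.png

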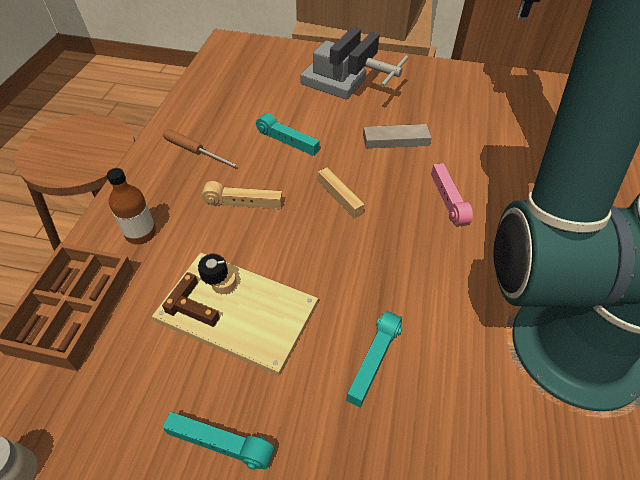

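Candidates in the top view:
- Maple bar with a scroll at (369,170), scroll end (364,146).
- Plain maple bar at (399,248).
- Turquoise look-alikes at (173,222), (248,305) and (460,184).
- Pink look-alike at (425,347).

I choose the maple one at (369,170). Next is a close crop to check it, then the measurements.

```bash
cat > h.py <<'E'
import numpy as np,cv2
def load(n): 
    d=np.load(n+".npz"); return {k:d[k] for k in d.files}
def cloud(d):
    v,u=np.mgrid[:480,:640];z=d["z_map"];K=d["K"]
    P=np.stack([(u-K[0,2])/K[0,0]*z,(v-K[1,2])/K[1,1]*z,z],-1)
    return (P-d["t"])@d["R"]
def ray(d,u,v,h):
    c=-d["R"].T@d["t"];r=d["R"].T@np.linalg.inv(d["K"])@np.array([u,v,1.])
    return c+r*(h-c[2])/r[2]
def proj(d,X):
    p=(np.asarray(X)@d["R"].T+d["t"])@d["K"].T
    return p[...,:2]/p[...,2:]
E
python3 - <<'E'
from h import *
t=load("top0");s=load("side0")
a=t["img"][130:270,220:420,::-1];b=s["img"][160:380,140:340,::-1]
cv2.imwrite("pics/ctop.png",cv2.resize(a,None,fx=4,fy=4,interpolation=2))
cv2.imwrite("pics/cside.png",cv2.resize(b,None,fx=2.7,fy=2.7,interpolation=2))
for n,d in(("top",t),("side",s)):
    C=cloud(d)
    for p in ([(369,170),(372,190),(364,146),(399,248),(250,220),(340,220),(277,174),(252,175),(262,160)] if n=="top" else [(255,197),(255,187),(213,185),(240,310),(212,262),(180,290),(200,310)]):
        print(n,p,C[p[1],p[0]].round(4))
E
```

```text
top (369, 170) [ 0.6381 -0.1884  0.0314]
top (372, 190) [ 0.588  -0.1931  0.0333]
top (364, 146) [ 0.6951 -0.1782  0.0401]
top (399, 248) [ 0.4486 -0.2491  0.031 ]
top (250, 220) [0.527  0.096  0.0169]
top (340, 220) [ 0.5252 -0.117   0.0014]
top (277, 174) [0.6136 0.0249 0.0908]
top (252, 175) [0.6298 0.088  0.0408]
top (262, 160) [0.6649 0.0639 0.0443]
side (255, 197) [ 0.6123 -0.1804  0.0323]
side (255, 187) [ 0.6325 -0.2362  0.0017]
side (213, 185) [ 0.7009 -0.185   0.0414]
side (240, 310) [0.5637 0.0663 0.0178]
side (212, 262) [0.6168 0.027  0.0868]
side (180, 290) [0.6662 0.066  0.044 ]
side (200, 310) [0.6203 0.0939 0.0418]
```

View pics/ctop.png

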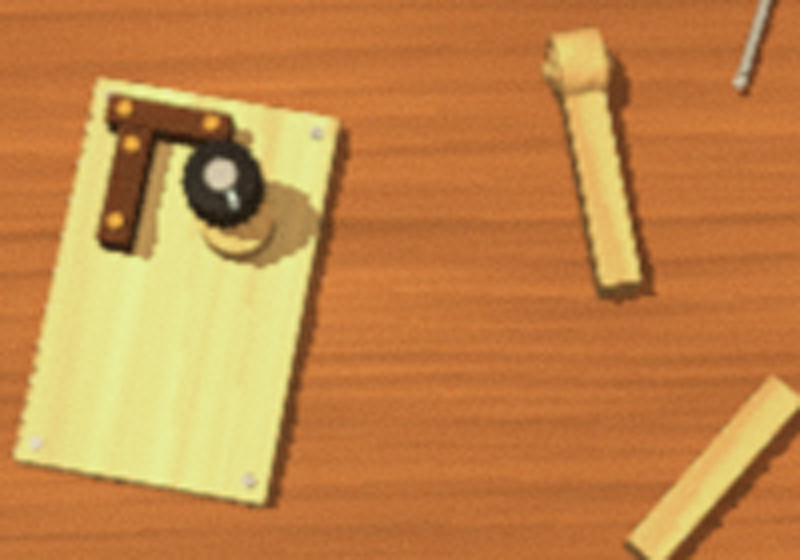

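View pics/cside.png

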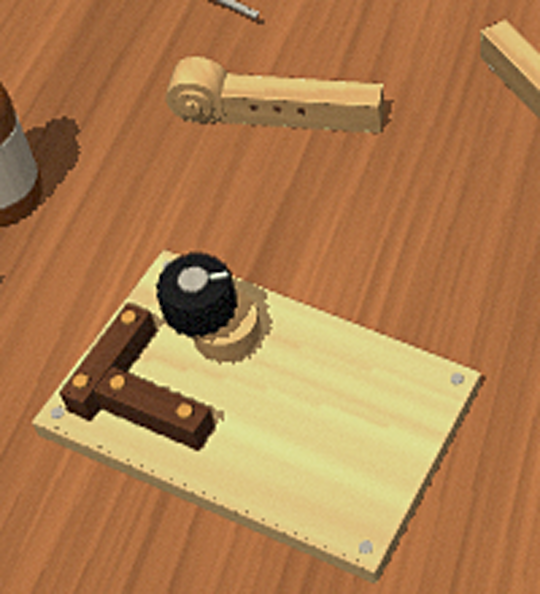

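The crop confirms it: the maple blank stands upright, with its scroll far at top-view (364,146) and its plain end near at (375,202). The board's stop is at its far end (262,160), the fence on the left (252,175), and the knob at (277,174) stands over the cam. Now I measure precisely.

```bash
cat > meas.py <<'E'
from h import *
import sys
def comp(mask,seed):
    n,l=cv2.connectedComponents(mask.astype(np.uint8)); return l==l[seed[1],seed[0]]
def board(d,seed):
    hsv=cv2.cvtColor(d["img"],cv2.COLOR_RGB2HSV)
    m=(hsv[...,0]>=23)&(hsv[...,0]<38)&(hsv[...,1]>50)&(hsv[...,2]>140)
    return comp(m,seed)
E
python3 - <<'E'
from meas import *
t=load("top0");s=load("side0")
for n,d,seeds in(("top",t,[(250,220),(372,190),(364,146),(277,188),(252,175)]),("side",s,[(240,310),(255,197),(255,207),(213,185),(222,285)])):
    hsv=cv2.cvtColor(d["img"],cv2.COLOR_RGB2HSV)
    for q in seeds: print(n,q,hsv[q[1],q[0]])
    print(hsv[330,100],hsv[220,340])
E
```

```text
top (250, 220) [ 31  94 233]
top (372, 190) [ 19 141 232]
top (364, 146) [ 21 136 231]
top (277, 188) [ 18 149 163]
top (252, 175) [ 12 178 110]
[ 13 190 195] [ 13 183 191]
side (240, 310) [ 25  97 224]
side (255, 197) [ 19 117 235]
side (255, 207) [ 13 128 145]
side (213, 185) [ 19 121 222]
side (222, 285) [ 19 117 227]
[ 11 141  76] [ 13 164 162]
```

```bash
cat > m1.py <<'E'
from meas import *
def xy(d,m,h):
    c=max(cv2.findContours(m.astype(np.uint8),cv2.RETR_EXTERNAL,cv2.CHAIN_APPROX_NONE)[0],key=cv2.contourArea)[:,0]
    return c,np.array([ray(d,u,v,h)[:2] for u,v in c])
def rect(P):
    r=cv2.minAreaRect((P*1000).astype(np.float32)); return r,cv2.boxPoints(r)
if __name__=="__main__":
  for n,sb,sk in(("top0",(250,220),(372,190)),("side0",(240,310),(255,197))):
    d=load(n);hsv=cv2.cvtColor(d["img"],cv2.COLOR_RGB2HSV)
    h,s_,v=[hsv[...,i].astype(int) for i in range(3)]
    m=comp((h>=22)&(h<40)&(s_<135)&(v>120),sb)
    c,P=xy(d,m,.018); 
    hull=cv2.convexHull((P*1000).astype(np.float32))
    r,b=rect(P);print(n,"board",m.sum(),r,b.round(1).tolist())
    m2=comp((h>=16)&(h<30)&(v>185)&(s_<165),sk)
    c,P=xy(d,m2,.030); r,b=rect(P);print(n,"blanktop",m2.sum(),r,b.round(1).tolist())
    im=d["img"][:,:,::-1].copy();im[m]=(255,0,0);im[m2]=(0,255,0)
    cv2.imwrite(f"pics/mask_{n}.png",im)
    km=(v<60)&(s_<120)
    C=cloud(d)
    k=km&(C[...,2]>.06)&(C[...,2]<.1)&(abs(C[...,0]-.615)<.06)&(abs(C[...,1]-.03)<.06)
    c=max(cv2.findContours(k.astype(np.uint8),0,1)[0],key=cv2.contourArea)
    print("knob",cv2.minEnclosingCircle(c),k.sum())
E
python3 m1.py; python3 - <<'E'
import cv2,numpy as np
a=cv2.imread("pics/mask_top0.png")[130:270,220:420];b=cv2.imread("pics/mask_side0.png")[160:380,140:340]
a=cv2.resize(a,(400,280));b=cv2.resize(b,(400,440))
cv2.imwrite("pics/mk.png",np.vstack([a,b])[:600] if 0 else np.hstack([cv2.copyMakeBorder(a,0,160,0,0,0),b]))
E
```

```text
top0 board 4672 ((571.4522094726562, 61.569374084472656), (148.40773010253906, 239.92112731933594), 78.23918151855469) [[438.8999938964844, 13.399999618530273], [673.7999877929688, -35.5], [704.0, 109.80000305175781], [469.1000061035156, 158.6999969482422]]
top0 blanktop 684 ((643.0379638671875, -187.50758361816406), (157.94215393066406, 39.245445251464844), 10.420328140258789) [[561.7999877929688, -182.5], [568.9000244140625, -221.10000610351562], [724.2999877929688, -192.5], [717.2000122070312, -153.89999389648438]]
knob ((274.8644714355469, 174.9112091064453), 10.152599334716797) 148
side0 board 7390 ((572.7996826171875, 61.25114822387695), (147.4183349609375, 237.76268005371094), 78.30970001220703) [[441.3999938964844, 13.199999809265137], [674.2999877929688, -35.0], [704.2000122070312, 109.30000305175781], [471.29998779296875, 157.5]]
side0 blanktop 496 ((623.6507568359375, -191.89398193359375), (118.22274780273438, 23.716127395629883), 7.915811061859131) [[563.5, -188.3000030517578], [566.7000122070312, -211.8000030517578], [683.7999877929688, -195.5], [680.5999755859375, -172.0]]
knob ((212.5, 268.78570556640625), 15.194411277770996) 481
```

View pics/mk.png

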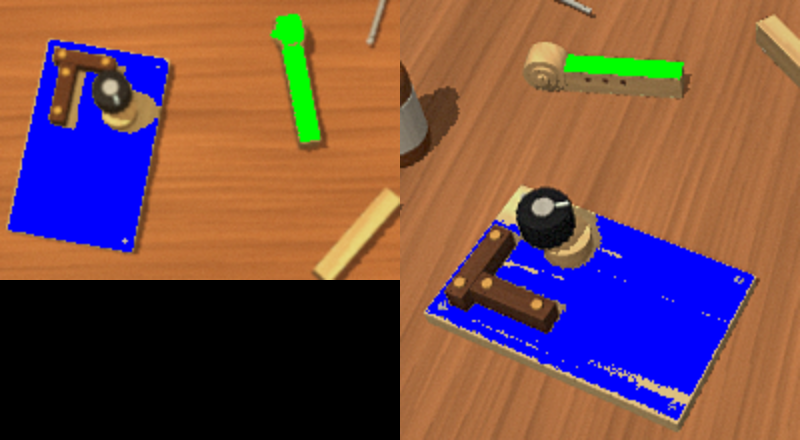

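```bash
cat > m2.py <<'E'
from m1 import *
bc=np.array([.572,.0614]);a=np.radians(-11.75);bx=np.array([np.cos(a),np.sin(a)]);by=np.array([-bx[1],bx[0]])
def tob(P): return np.stack([(P-bc)@bx,(P-bc)@by],-1)
for n,sk,sf in(("top0",(372,185),(252,178)),("side0",(255,197),(198,308))):
    d=load(n);hsv=cv2.cvtColor(d["img"],cv2.COLOR_RGB2HSV)
    h,s_,v=[hsv[...,i].astype(int) for i in range(3)]
    m2=comp((h>=16)&(h<30)&(v>185)&(s_<165),sk)
    vv,uu=np.nonzero(m2);P=np.array([ray(d,u,q,.030)[:2] for u,q in zip(uu,vv)])
    Q=P[P[:,0]<.675]
    r,b=rect(Q);print(n,"bar",r,b.tolist())
    C=cloud(d);
    m=(C[...,2]>.033)&(C[...,2]<.05)&(v<150)&(abs(C[...,0]-.65)<.08)&(abs(C[...,1]-.07)<.08)
    m=m&(s_>60)&(h<20)
    vv,uu=np.nonzero(m);P=np.array([ray(d,u,q,.042)[:2] for u,q in zip(uu,vv)])
    B=tob(P)*1000
    g=np.zeros((12,12),int)
    print(len(B),B.min(0),B.max(0))
    H,xe,ye=np.histogram2d(B[:,0],B[:,1],bins=[np.arange(0,116,6),np.arange(-24,72,4)])
    print(ye.astype(int))
    for i,r in enumerate(H): print(int(xe[i]),''.join('%4d'%x for x in r))
E
python3 m2.py
```

```text
top0 bar ((620.2816162109375, -191.02749633789062), (112.04705047607422, 24.606037139892578), 8.000282287597656) [[563.091064453125, -186.64146423339844], [566.515625, -211.0080108642578], [677.47216796875, -195.4135284423828], [674.047607421875, -171.04698181152344]]
452 [ 12.04633297 -51.70093718] [100.97995155  59.30077497]
[-24 -20 -16 -12  -8  -4   0   4   8  12  16  20  24  28  32  36  40  44
  48  52  56  60  64  68]
0    0   0   0   0   0   0   0   0   0   0   0   0   0   0   0   0   0   0   0   0   0   0   0
6    0   0   0   0   0   0   0   0   0   0   0   0   0   0   0   0   0   0   0   0   0   0   0
12    0   0   0   0   0   0   0   0   0   0   0   0   1   5   4   4   4   4   2   0   0   0   0
18    1   0   0   0   0   0   0   0   0   0   0   0   0   4   3   4   3   3   2   0   0   0   0
24    0   0   0   0   0   0   0   0   0   0   0   0   1   3   6   0   0   1   1   0   0   0   0
30    2   2   1   0   0   0   0   0   0   0   0   0   0   5   3   4   4   3   1   0   0   0   0
36    0   0   0   0   0   0   0   0   0   0   0   0   0   3   6   3   3   6   1   0   0   0   0
42
[... 2714 characters left out ...]
 8   7   8   4   0   0   0
72    0   0   0   0   0   0   0   0   0   0   0   0   0   3   4   0   1   7   8   4   0   0   0
78    0   0   0   3   5   3   4   4   4   3   3   3   3   6   6   6   6   8   7   6   3   3   0
84    0   0   2   7   6   7   7   7   6   8   7   7   7   7   8   7   8   7   8   8   8   6   0
90    0   0   2   7   3   3   7   6   8   7   8   6   8   7   8   7   6   5   3   7   7   8   0
96    0   0   3   5   0   2   7   7   7   6   7   7   7   8   7   8   4   2   1   9   7   4   0
102    0   0   1   2   2   1   1   2   2   1   2   2   2   1   1   1   2   1   2   2   2   0   0
108    0   0   0   0   0   0   0   0   0   0   0   0   0   0   0   0   0   0   0   0   0   0   0
```

```bash
cat > go.py <<'E'
# usage: go.py x y z yaw -> shift in tool axes, turn about tool z
import sys,numpy as np
from station import bot
s=bot.sense();R=np.array(s["orientation"]);p=np.array(s["position"])
print("t",round(s["t"],2),"p",p.round(4),"yaw",np.degrees(np.arctan2(R[1,0],R[0,0])).round(2),"tz",R[:,2].round(4),"q",np.round(s["qpos"],1),"F",np.round(s["ft_force"],1),"M",np.round(s["moment"],2),"w",round(s["grip_width"]*85,1))
if len(sys.argv)>3:
    X=np.array([float(a) for a in sys.argv[1:4]]);print("shift",(R.T@(X-p)).round(4))
if len(sys.argv)>4:
    y=float(sys.argv[4])*np.pi/180;Rt=np.array([[np.cos(y),np.sin(y),0],[np.sin(y),-np.cos(y),0],[0,0,-1]])
    print("turn",cv.round(4) if 0 else __import__("cv2").Rodrigues(R.T@Rt)[0].ravel().round(4))
E
python3 go.py .664 -.1855 .192 8; python3 - <<'E'
from m2 import *
for n,pts in(("top0",[(280,194),(288,190),(270,190)]),("side0",[(240,275),(232,293),(215,290)])):
    d=load(n)
    for p in pts: print(n,p,(tob(ray(d,*p,.044)[:2])*1000).round(1), cloud(d)[p[1],p[0]].round(3))
    print(cv2.__version__, [proj(d,np.array([*(bc+bx*.05-by*.022),.086]))])
E
```

```text
t 0.1 p [ 0.1575 -0.6556  0.192 ] yaw 13.51 tz [-4.e-04  2.e-03 -1.e+00] q [-78.6  15.2  92.    0.   73.   -2.1] F [ 0.4 -0.  -0.7] M [ 0.   -0.02  0.05] w 85.3
shift [ 0.6023 -0.3388  0.0007]
turn [-0.002   0.      0.0962]
top0 bar ((620.2816162109375, -191.02749633789062), (112.04705047607422, 24.606037139892578), 8.000282287597656) [[563.091064453125, -186.64146423339844], [566.515625, -211.0080108642578], [677.47216796875, -195.4135284423828], [674.047607421875, -171.04698181152344]]
452 [ 12.04633297 -51.70093718] [100.97995155  59.30077497]
[-24 -20 -16 -12  -8  -4   0   4   8  12  16  20  24  28  32  36  40  44
  48  52  56  60  64  68]
0    0   0   0   0   0   0   0   0   0   0   0   0   0   0   0   0   0   0   0   0   0   0   0
6    0   0   0   0   0   0   0   0   0   0   0   0   0   0   0   0   0   0   0   0   0   0   0
12    0   0   0   0   0   0   0   0   0   0   0   0   1   5   4   4   4   4   2   0   0   0   0
18    1   0   0   0   0   0   0   0   0   0   0   0   0   4   3   4   3   3   2   0   0   0   0
24    0   0   0   0   0   0   0   0   0   0   0   0   1   3   6   
[... 3330 characters left out ...]
 3   7   7   8   0
96    0   0   3   5   0   2   7   7   7   6   7   7   7   8   7   8   4   2   1   9   7   4   0
102    0   0   1   2   2   1   1   2   2   1   2   2   2   1   1   1   2   1   2   2   2   0   0
108    0   0   0   0   0   0   0   0   0   0   0   0   0   0   0   0   0   0   0   0   0   0   0
top0 (280, 194) [ 16.5 -36.4] [0.584 0.023 0.034]
top0 (288, 190) [ 29.3 -52.9] [0.598 0.005 0.018]
top0 (270, 190) [ 21.9 -11.6] [0.599 0.048 0.017]
4.12.0 [array([275.07617962, 173.54318328])]
side0 (240, 275) [ 15.3 -45. ] [ 0.586 -0.002  0.019]
side0 (232, 293) [ 9.  -7.5] [0.588 0.037 0.018]
side0 (215, 290) [38.  -0.8] [0.614 0.045 0.03 ]
4.12.0 [array([211.68684503, 263.60357833])]
```

>>> carry_out:
  motion:
    - [[0.0301, -0.0169, 0], [0, 0, 0], 0]
    - [[0.0301, -0.0169, 0], [0, 0, 0], 0]
    - [[0.0301, -0.0169, 0], [0, 0, 0], 0]
    - [[0.0301, -0.0169, 0], [0, 0, 0], 0]
    - [[0.0301, -0.0169, 0], [0, 0, 0], 0]
    - [[0.0301, -0.0169, 0], [0, 0, 0], 0]
    - [[0.0301, -0.0169, 0], [0, 0, 0], 0]
    - [[0.0301, -0.0169, 0], [0, 0, 0], 0]
    - [[0.0301, -0.0169, 0], [0, 0, 0], 0]
    - [[0.0301, -0.0169, 0], [0, 0, 0], 0]
  newtons: 30

```text
t: 0.93
position: [0.4116, -0.42, 0.1927]
orientation: [[0.972, 0.234, -0.001], [0.234, -0.972, 0.001], [-0.0, -0.001, -1.0]]
ft_force: [0.5, -0.8, 0.2]
grip_width: 1.004
```

>>> carry_out:
  motion:
    - [[0.0301, -0.0169, 0], [0, 0, 0], 0]
    - [[0.0301, -0.0169, 0], [0, 0, 0], 0]
    - [[0.0301, -0.0169, 0], [0, 0, 0], 0]
    - [[0.0301, -0.0169, 0], [0, 0, 0], 0]
    - [[0.0301, -0.0169, 0], [0, 0, 0], 0]
    - [[0.0301, -0.0169, 0], [0, 0, 0], 0]
    - [[0.0301, -0.0169, 0], [0, 0, 0], 0]
    - [[0.0301, -0.0169, 0], [0, 0, 0], 0]
    - [[0.0301, -0.0169, 0], [0, 0, 0], 0]
    - [[0, 0, 0], [0, 0, 0.096], 0]

```text
t: 1.77
position: [0.6425, -0.2054, 0.1923]
orientation: [[0.99, 0.143, 0.002], [0.143, -0.99, 0.003], [0.002, -0.002, -1.0]]
ft_force: [-0.3, 0.1, 0.1]
grip_width: 1.0
```

```bash
python3 go.py .664 -.1855 .06 8
```

```text
t 1.77 p [ 0.6425 -0.2054  0.1923] yaw 8.22 tz [ 0.0015  0.0027 -1.    ] q [-19.9  15.1  92.1   0.2  72.8  61.8] F [-0.3  0.1  0.1] M [-0.01  0.07 -0.03] w 85.0
shift [ 0.0239 -0.0163  0.1324]
turn [-0.0025 -0.0019  0.0038]
```

>>> carry_out:
  motion:
    - [[0.006, -0.004, 0], [0, 0, 0], 0]
    - [[0.006, -0.004, 0], [0, 0, 0], 0]
    - [[0.006, -0.004, 0.02], [0, 0, 0], 0]
    - [[0.006, -0.004, 0.03], [0, 0, 0], 0]
    - [[0, 0, 0.03], [0, 0, 0], 0]
    - [[0, 0, 0.025], [0, 0, 0], 0]
    - [[0, 0, 0.02], [0, 0, 0], 0]
    - [[0, 0, 0.01], [0, 0, 0], 0]
    - [[0, 0, 0], [0, 0, 0], 0]
    - [[0, 0, 0], [0, 0, 0], 0]

```text
t: 2.6
position: [0.66, -0.1917, 0.0581]
orientation: [[0.99, 0.139, -0.001], [0.139, -0.99, 0.0], [-0.001, -0.0, -1.0]]
ft_force: [-0.2, -1.0, 1.3]
grip_width: 0.997
```

```bash
python3 go.py .664 -.1855 .002 8; python3 - <<'E'
from h import *
from station import get_image
o=[]
for n in("side","top"):
    d=get_image(n);np.savez(n+"1.npz",**d);u,v=proj(d,np.array([.664,-.186,.03])).astype(int)
    o.append(cv2.resize(d["img"][v-60:v+60,u-60:u+60,::-1],(400,400),interpolation=2))
cv2.imwrite("pics/g1.png",np.hstack(o))
E
```

```text
t 2.6 p [ 0.66   -0.1917  0.0581] yaw 8.01 tz [-7.e-04  2.e-04 -1.e+00] q [-18.3  22.5  97.2  -0.   60.4  63.7] F [-0.2 -1.   1.3] M [0.02 0.   0.02] w 84.7
shift [ 0.0049 -0.0056  0.0561]
turn [-0.0003  0.0006  0.0002]
```

View pics/g1.png

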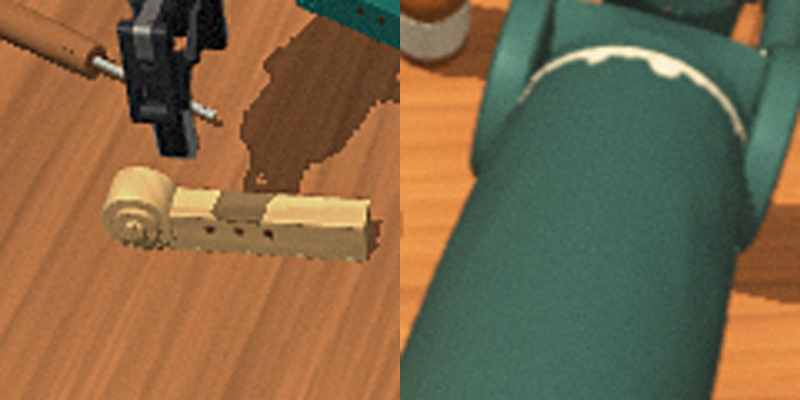

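The side crop shows the open fingers above the bar just beside the scroll. I correct the lateral offset and go down.

>>> carry_out:
  motion:
    - [[0.0025, -0.003, 0], [0, 0, 0], 0]
    - [[0.0024, -0.0026, 0.006], [0, 0, 0], 0]
    - [[0, 0, 0.01], [0, 0, 0], 0]
    - [[0, 0, 0.01], [0, 0, 0], 0]
    - [[0, 0, 0.01], [0, 0, 0], 0]
    - [[0, 0, 0.01], [0, 0, 0], 0]
    - [[0, 0, 0.006], [0, 0, 0], 0]
    - [[0, 0, 0.004], [0, 0, 0], 0]
    - [[0, 0, 0], [0, 0, 0], 0]
    - [[0, 0, 0], [0, 0, 0], 0]

```text
t: 3.53
position: [0.6642, -0.1851, 0.0017]
orientation: [[0.99, 0.139, -0.001], [0.139, -0.99, 0.0], [-0.001, -0.0, -1.0]]
ft_force: [1.1, -0.0, -0.5]
grip_width: 1.0
```

```bash
python3 go.py .664 -.1855 .002 8
```

```text
t 3.53 p [ 0.6642 -0.1851  0.0017] yaw 8.01 tz [-6.e-04  2.e-04 -1.e+00] q [-17.6  26.1  98.7  -0.   55.3  64.4] F [ 1.1 -0.  -0.5] M [ 0.03 -0.04 -0.06] w 85.0
shift [-0.0002  0.0004 -0.0003]
turn [-0.0003  0.0006  0.0001]
```

>>> carry_out:
  motion:
    - [[0, 0, 0], [0, 0, 0], 0.3]
    - [[0, 0, 0], [0, 0, 0], 0.5]
    - [[0, 0, 0], [0, 0, 0], 0.65]
    - [[0, 0, 0], [0, 0, 0], 0.8]
    - [[0, 0, 0], [0, 0, 0], 1]
    - [[0, 0, 0], [0, 0, 0], 1]
    - [[0, 0, 0], [0, 0, 0], 1]
    - [[0, 0, 0], [0, 0, 0], 1]
    - [[0, 0, 0], [0, 0, 0], 1]
    - [[0, 0, 0], [0, 0, 0], 1]
  newtons: 40

```text
t: 4.37
position: [0.6643, -0.1851, 0.0022]
orientation: [[0.99, 0.139, -0.0], [0.139, -0.99, 0.0], [-0.0, -0.0, -1.0]]
ft_force: [0.2, -0.2, -0.0]
grip_width: 0.001
```

```bash
python3 go.py
```

```text
t 4.37 p [ 0.6643 -0.1851  0.0022] yaw 8.01 tz [-1.e-04  0.e+00 -1.e+00] q [-17.6  26.   98.7   0.   55.3  64.4] F [ 0.2 -0.2 -0. ] M [-0.07 -0.02 -0.02] w 0.1
```

The gripper shut fully without catching anything, so I look.

```bash
python3 - <<'E'
from h import *
from station import get_image
o=[]
for n in("side","top"):
    d=get_image(n);np.savez(n+"2.npz",**d)
    o.append(cv2.resize(d["img"][:,:,::-1],(800,600)) )
    u,v=proj(d,np.array([.664,-.186,.03]));print(n,u,v)
d=np.load("side2.npz")["img"]
cv2.imwrite("pics/g2.png",cv2.resize(d[120:280,150:350,::-1],(800,640),interpolation=2)[:600])
E
```

```text
side 231.38436444290562 191.640367398421
top 367.43909855716805 159.84044271372366
```

View pics/g2.png

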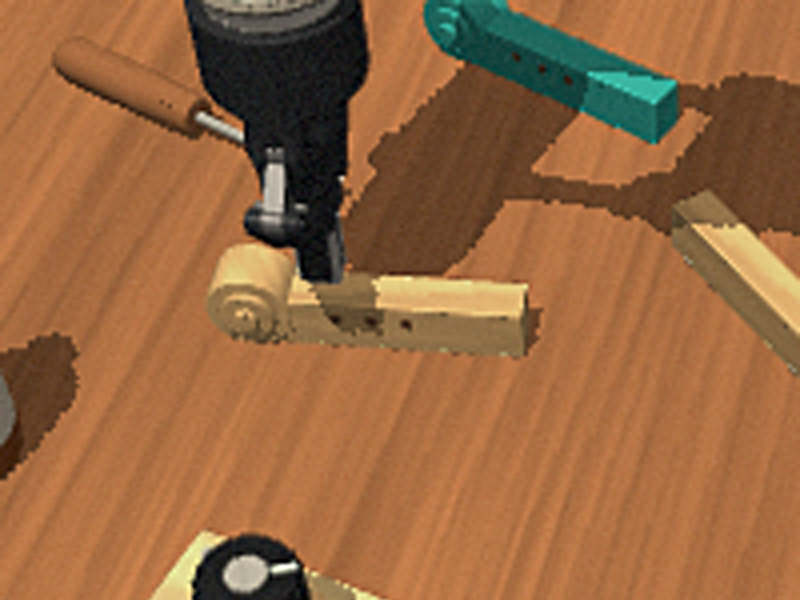

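```bash
python3 - <<'E'
from h import *
for k in("1","2"):
  d=load("side"+k);C=cloud(d)
  print(k)
  for p in ([(230,186),(229,182),(226,178),(222,170),(225,192),(240,192),(234,187)] if k=="2" else [(205,175)]): print(p,C[p[1],p[0]].round(4),d["img"][p[1],p[0]])
d=load("side2");print(proj(d,np.array([[.664,-.185,.002],[.664,-.185,.03],[.664,-.2,.03],[.664,-.21,.03]])))
d=load("side0");D=load("side2")
for d in(d,D):
  hsv=cv2.cvtColor(d["img"],cv2.COLOR_RGB2HSV)
  print([tuple(ray(d,u,v,.03).round(4)) for u,v in[(281,191)]])
E
```

```text
1
(205, 175) [ 0.7479 -0.2456  0.0027] [163 101  61]
2
(230, 186) [ 0.6578 -0.1719  0.0609] [18 21 17]
(229, 182) [ 0.65   -0.155   0.0896] [19 22 15]
(226, 178) [ 0.6448 -0.1355  0.1194] [26 20 21]
(222, 170) [ 0.6539 -0.1438  0.1295] [36 33 32]
(225, 192) [ 0.6762 -0.1821  0.03  ] [231 199 127]
(240, 192) [ 0.6453 -0.1858  0.0335] [144 116  75]
(234, 187) [ 0.6543 -0.1814  0.0499] [82 80 78]
[[232.96808603 201.5369908 ]
 [231.22236528 191.98523783]
 [233.63124522 186.85711602]
 [235.21240899 183.49107013]]
[(np.float64(0.5669), np.float64(-0.2106), np.float64(0.03))]
[(np.float64(0.5669), np.float64(-0.2106), np.float64(0.03))]
```

```bash
python3 - <<'E'
from h import *
for k,zr in(("1",.0581),("2",.0022)):
  for n in("side",):
    d=load(n+k);C=cloud(d);g=d["img"].max(2)<75
    m=g&(abs(C[...,0]-.664)<.06)&(abs(C[...,1]+.186)<.09)&(C[...,2]>.02)&(C[...,2]<.3)
    vv,uu=np.nonzero(m)
    print(n+k,m.sum(),uu.min(),uu.max(),vv.min(),vv.max())
    for v in range(vv.max()-30,vv.max()+1,3):
        s=m[v]; 
        if s.any(): 
            P=C[v][s]; print(v,np.nonzero(s)[0][[0,-1]],P.mean(0).round(3),P.min(0).round(3),P.max(0).round(3))
E
```

```text
side1 2489 191 252 72 201
171 [218 226] [ 0.651 -0.137  0.134] [ 0.645 -0.141  0.132] [ 0.657 -0.135  0.135]
174 [218 227] [ 0.651 -0.138  0.125] [ 0.644 -0.145  0.12 ] [ 0.662 -0.134  0.129]
177 [219 227] [ 0.651 -0.138  0.119] [ 0.645 -0.142  0.115] [ 0.659 -0.136  0.121]
201 [252 252] [ 0.619 -0.179  0.02 ] [ 0.619 -0.179  0.02 ] [ 0.619 -0.179  0.02 ]
side2 3204 179 252 73 201
171 [221 233] [ 0.654 -0.167  0.106] [ 0.649 -0.189  0.084] [ 0.666 -0.136  0.134]
174 [221 234] [ 0.649 -0.152  0.114] [ 0.644 -0.189  0.078] [ 0.655 -0.127  0.136]
177 [212 234] [ 0.652 -0.139  0.117] [ 0.643 -0.186  0.073] [ 0.665 -0.122  0.132]
180 [216 235] [ 0.654 -0.15   0.099] [ 0.645 -0.19   0.061] [ 0.669 -0.136  0.113]
183 [224 235] [ 0.66  -0.174  0.067] [ 0.653 -0.186  0.057] [ 0.668 -0.17   0.07 ]
186 [225 235] [ 0.66  -0.174  0.059] [ 0.653 -0.185  0.049] [ 0.669 -0.17   0.062]
189 [225 234] [ 0.661 -0.175  0.049] [ 0.655 -0.181  0.044] [ 0.672 -0.172  0.052]
201 [252 252] [ 0.619 -0.179  0.021] [ 0.619 -0.179  0.021] [ 0.619 -0.179  0.021]
```

```bash
python3 - <<'E'
from h import *
d=load("side2")
for z in(.036,.041,.046,.051): print(z,proj(d,np.array([[.6643,-.1851,z],[.6643+.011,-.1851+.012,z],[.6643-.011,-.1851+.012,z]])).round(1).tolist())
cv2.imwrite("pics/g3.png",cv2.resize(d["img"][150:210,190:270,::-1],(800,600),interpolation=0))
E
```

```text
0.036 [[230.7, 189.8], [223.5, 193.1], [234.0, 194.9]]
0.041 [[230.4, 188.1], [223.1, 191.3], [233.7, 193.1]]
0.046 [[230.1, 186.3], [222.8, 189.6], [233.4, 191.4]]
0.051 [[229.7, 184.5], [222.4, 187.8], [233.1, 189.6]]
```

View pics/g3.png

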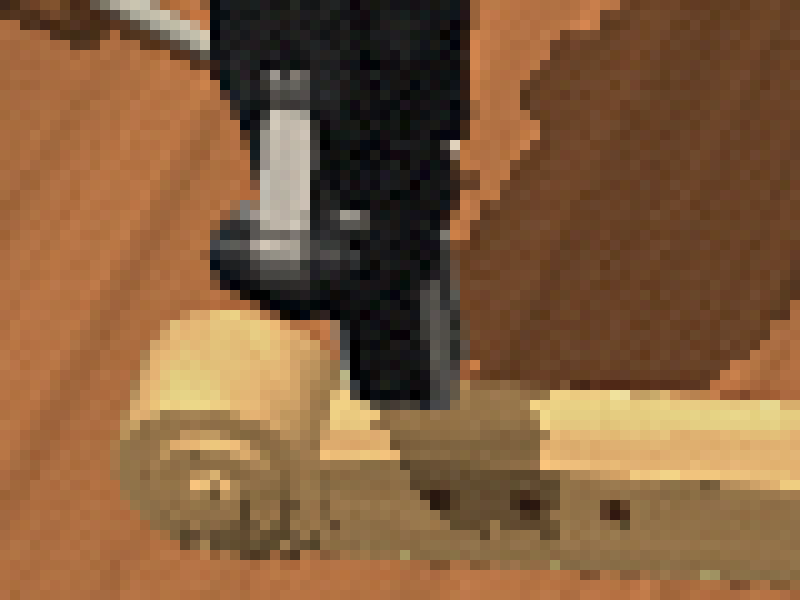

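The image and depth agree on the cause. The shut tips end at about (230,190) in the side view, above the bar at z≈0.046. The reported TCP z was 0.002, so the reported z reads about 44 mm lower than the real tips. The xy error is only about 3 mm. I correct for this by vision: open, go 43 mm lower while watching the force, then close.

>>> carry_out:
  motion:
    - [[0, 0, 0], [0, 0, 0], 0]
    - [[0, 0, 0], [0, 0, 0], 0]
    - [[0, 0, 0], [0, 0, 0], 0]
    - [[0, 0, 0], [0, 0, 0], 0]
    - [[0, 0, 0], [0, 0, 0], 0]
    - [[0, 0, 0], [0, 0, 0], 0]
    - [[0, 0, 0], [0, 0, 0], 0]
    - [[0, 0, 0.006], [0, 0, 0], 0]
    - [[0, 0, 0.007], [0, 0, 0], 0]
    - [[0, 0, 0.007], [0, 0, 0], 0]

```text
t: 5.3
position: [0.6643, -0.185, -0.0185]
orientation: [[0.99, 0.139, -0.0], [0.139, -0.99, 0.0], [-0.0, -0.0, -1.0]]
ft_force: [0.1, -0.0, -1.1]
grip_width: 1.001
```

```bash
python3 go.py .664 -.1855 -.040 8; python3 - <<'E'
from h import *
from station import get_image
d=get_image("side");np.savez("side3.npz",**d)
cv2.imwrite("pics/g4.png",cv2.resize(d["img"][130:230,180:300,::-1],(720,600),interpolation=0))
E
```

```text
t 5.3 p [ 0.6643 -0.185  -0.0185] yaw 8.01 tz [-1.e-04  1.e-04 -1.e+00] q [-17.6  27.4  99.2   0.   53.4  64.4] F [ 0.1 -0.  -1.1] M [0.02 0.02 0.06] w 85.1
shift [-0.0003  0.0004  0.0215]
turn [-0.0001  0.0001  0.0002]
```

View pics/g4.png

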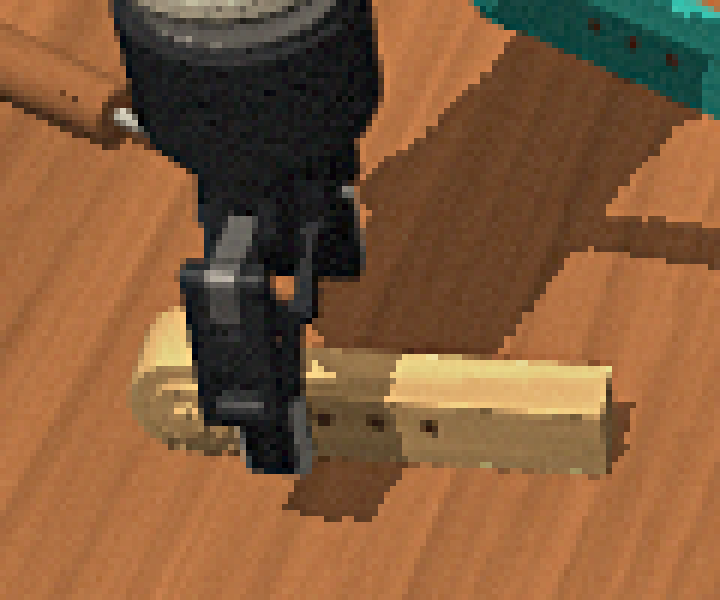

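A reported z of -0.0185 with no contact confirms the offset. I go down 21 mm more and close.

>>> carry_out:
  motion:
    - [[0, 0, 0.007], [0, 0, 0], 0]
    - [[0, 0, 0.007], [0, 0, 0], 0]
    - [[0, 0, 0.007], [0, 0, 0], 0]
    - [[0, 0, 0], [0, 0, 0], 0.3]
    - [[0, 0, 0], [0, 0, 0], 0.5]
    - [[0, 0, 0], [0, 0, 0], 0.6]
    - [[0, 0, 0], [0, 0, 0], 0.7]
    - [[0, 0, 0], [0, 0, 0], 0.8]
    - [[0, 0, 0], [0, 0, 0], 1]
    - [[0, 0, 0], [0, 0, 0], 1]
  newtons: 40

```text
t: 6.18
position: [0.6651, -0.1853, -0.0379]
orientation: [[0.99, 0.139, 0.002], [0.139, -0.99, -0.0], [0.001, 0.001, -1.0]]
ft_force: [0.4, -0.6, 2.7]
grip_width: 0.272
```

```bash
python3 go.py; python3 - <<'E'
from h import *
from station import get_image
d=get_image("side");np.savez("side3.npz",**d)
cv2.imwrite("pics/g5.png",cv2.resize(d["img"][130:230,180:300,::-1],(720,600),interpolation=0))
E
```

```text
t 6.18 p [ 0.6651 -0.1853 -0.0379] yaw 8.01 tz [ 1.6e-03 -5.0e-04 -1.0e+00] q [-17.6  28.8  99.6   0.   51.5  64.4] F [ 0.4 -0.6  2.7] M [-0.   -0.06 -0.  ] w 23.1
```

View pics/g5.png

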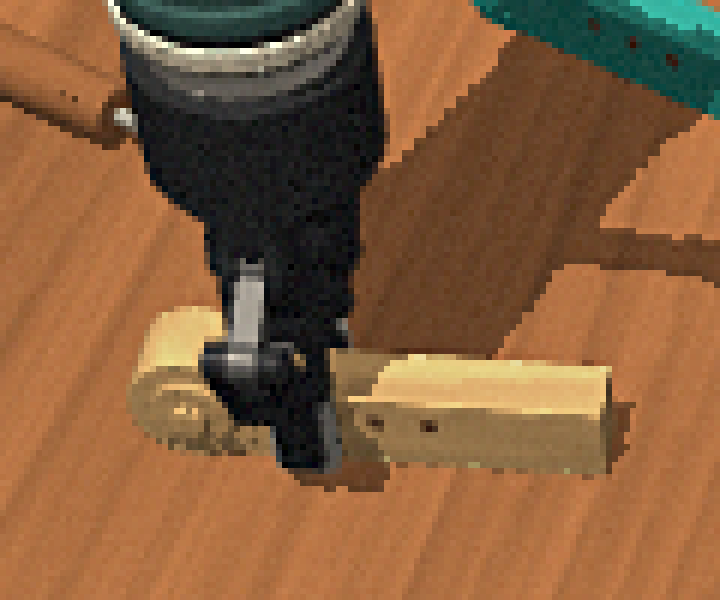

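The blank is gripped: the opening reads 23 mm, with the pads a little clear of the scroll. I lift it 120 mm.

>>> carry_out:
  motion:
    - [[0, 0, -0.01], [0, 0, 0], 1]
    - [[0, 0, -0.015], [0, 0, 0], 1]
    - [[0, 0, -0.02], [0, 0, 0], 1]
    - [[0, 0, -0.025], [0, 0, 0], 1]
    - [[0, 0, -0.025], [0, 0, 0], 1]
    - [[0, 0, -0.025], [0, 0, 0], 1]
    - [[0, 0, 0], [0, 0, -0.0403], 1]
    - [[0, 0, 0], [0, 0, -0.12], 1]
    - [[0, 0, 0], [0, 0, -0.12], 1]
    - [[0, 0, 0], [0, 0, -0.12], 1]
  newtons: 40

```text
t: 7.07
position: [0.6647, -0.1852, 0.0832]
orientation: [[0.855, 0.519, 0.002], [0.519, -0.855, -0.0], [0.001, 0.001, -1.0]]
ft_force: [0.8, -0.3, -0.6]
grip_width: 0.27
```

```bash
python3 go.py .5498 .0824 .082 168.25; python3 - <<'E'
from h import *
from station import get_image
d=get_image("side");np.savez("side4.npz",**d)
cv2.imwrite("pics/g6.png",d["img"][:,:,::-1])
E
```

```text
t 7.07 p [ 0.6647 -0.1852  0.0832] yaw 31.28 tz [ 1.6e-03 -5.0e-04 -1.0e+00] q [-17.6  21.3  95.9   0.   62.7  41.1] F [ 0.8 -0.3 -0.6] M [ 0.03 -0.01  0.04] w 23.0
shift [ 0.0408 -0.2883  0.0009]
turn [ 1.9000e-03  1.0000e-03 -2.3905e+00]
```

View pics/g6.png

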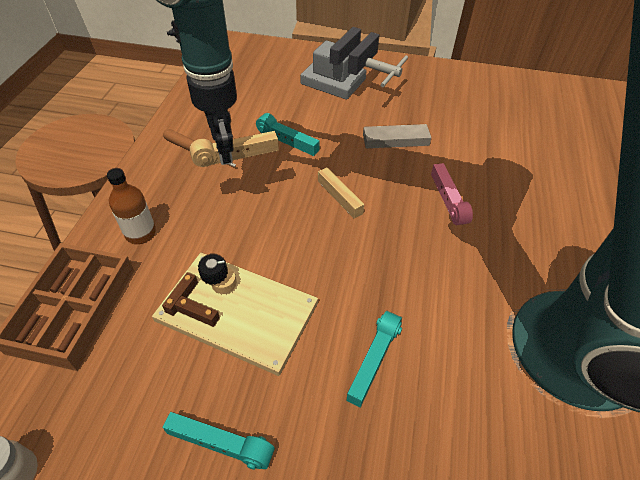

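The bar is level and held at side-view (235,150), clear of everything. I turn the rest of the way.

>>> carry_out:
  motion:
    - [[0, 0, 0], [0, 0, -0.1195], 1]
    - [[0, 0, 0], [0, 0, -0.1195], 1]
    - [[0, 0, 0], [0, 0, -0.1195], 1]
    - [[0, 0, 0], [0, 0, -0.1195], 1]
    - [[0, 0, 0], [0, 0, -0.1195], 1]
    - [[0, 0, 0], [0, 0, -0.1195], 1]
    - [[0, 0, 0], [0, 0, -0.1195], 1]
    - [[0, 0, 0], [0, 0, -0.1195], 1]
    - [[0, 0, 0], [0, 0, -0.1195], 1]
    - [[0, 0, 0], [0, 0, -0.1195], 1]

```text
t: 7.95
position: [0.6644, -0.1851, 0.0823]
orientation: [[-0.167, 0.986, 0.001], [0.986, 0.167, -0.0], [-0.0, 0.001, -1.0]]
ft_force: [-1.0, 0.4, -0.6]
grip_width: 0.273
```

>>> carry_out:
  motion:
    - [[0, 0, 0], [0, 0, -0.1195], 1]
    - [[0, 0, 0], [0, 0, -0.1195], 1]
    - [[0, 0, 0], [0, 0, -0.1195], 1]
    - [[0, 0, 0], [0, 0, -0.1195], 1]
    - [[0, 0, 0], [0, 0, -0.1195], 1]
    - [[0, 0, 0], [0, 0, -0.1195], 1]
    - [[0, 0, 0], [0, 0, -0.1195], 1]
    - [[0, 0, 0], [0, 0, -0.1195], 1]
    - [[0, 0, 0], [0, 0, -0.1195], 1]
    - [[0, 0, 0], [0, 0, -0.1195], 1]

```text
t: 8.78
position: [0.6644, -0.1851, 0.0823]
orientation: [[-0.978, 0.207, 0.001], [0.207, 0.978, -0.0], [-0.001, -0.0, -1.0]]
ft_force: [-0.3, 0.2, -0.0]
grip_width: 0.273
```

```bash
python3 go.py .5498 .0824 .082 168.25
```

```text
t 8.78 p [ 0.6644 -0.1851  0.0823] yaw 168.06 tz [ 6.e-04 -2.e-04 -1.e+00] q [-17.6  21.3  95.9  -0.   62.7 -95.7] F [-0.3  0.2 -0. ] M [-0.02 -0.03  0.01] w 23.2
shift [1.675e-01 2.380e-01 1.000e-04]
turn [-0.0001  0.0006 -0.0033]
```

>>> carry_out:
  motion:
    - [[0.01, 0.014, 0], [0, 0, 0], 1]
    - [[0.02, 0.0285, 0], [0, 0, 0], 1]
    - [[0.0215, 0.0305, 0], [0, 0, 0], 1]
    - [[0.0215, 0.0305, 0], [0, 0, 0], 1]
    - [[0.0215, 0.0305, 0], [0, 0, 0], 1]
    - [[0.0215, 0.0305, 0], [0, 0, 0], 1]
    - [[0.0215, 0.0305, 0], [0, 0, 0], 1]
    - [[0.02, 0.0285, 0], [0, 0, 0], 1]
    - [[0.01, 0.0145, 0], [0, 0, -0.0033], 1]
    - [[0, 0, 0], [0, 0, 0], 1]

```text
t: 9.62
position: [0.5488, 0.0861, 0.0821]
orientation: [[-0.979, 0.205, -0.0], [0.205, 0.979, 0.001], [0.001, 0.001, -1.0]]
ft_force: [-0.9, 0.3, -1.7]
grip_width: 0.277
```

```bash
python3 go.py .5498 .0824 .082 168.25; python3 - <<'E'
from h import *
from station import get_image
for n in("side","top"):
    d=get_image(n);np.savez(n+"5.npz",**d)
    cv2.imwrite(f"pics/h_{n}.png",cv2.resize(d["img"][:,:,::-1],(400,300)) if n=="top" else d["img"][:,:,::-1])
E
```

```text
t 9.62 p [0.5488 0.0861 0.0821] yaw 168.14 tz [-3.0e-04  1.2e-03 -1.0e+00] q [ 6.30e+00  7.80e+00  1.13e+02  1.00e-01  5.92e+01 -7.19e+01] F [-0.9  0.3 -1.7] M [ 0.01 -0.   -0.03] w 23.5
shift [-0.0018 -0.0034  0.0001]
turn [ 0.0011 -0.0006 -0.0019]
```

View pics/h_side.png

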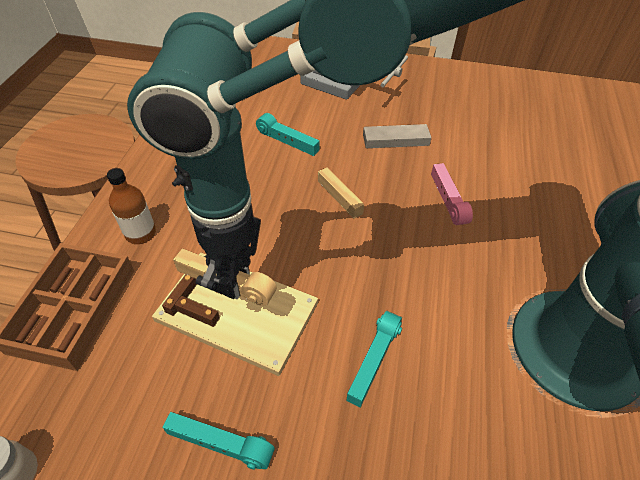

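View pics/h_top.png

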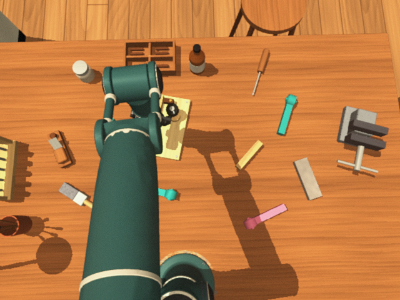

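The side view shows the blank over the board, with its plain end near (190,262) and its scroll at (262,290). I measure its pose in the board frame before lowering.

```bash
cat > bb.py <<'E'
from m1 import *
bc=np.array([.572,.0614]);a=np.radians(-11.75);bx=np.array([np.cos(a),np.sin(a)]);by=np.array([-bx[1],bx[0]])
def tob(P): P=np.asarray(P)[...,:2]; return np.stack([(P-bc)@bx,(P-bc)@by],-1)*1000
def fromb(B): B=np.asarray(B)/1000.; return bc+B[...,:1]*bx+B[...,1:2]*by
E
python3 - <<'E'
from bb import *
d=load("side5");C=cloud(d);cv2.imwrite("pics/h2.png",cv2.resize(d["img"][235:335,150:290,::-1],(784,560),interpolation=0))
for p in[(182,258),(190,263),(195,268),(188,268),(200,280)]: print(p,C[p[1],p[0]].round(4),d["img"][p[1],p[0]],tob(ray(d,*p,.15)).round(1))
E
```

```text
(182, 258) [0.6359 0.073  0.1521] [233 199 128] [61.5 23.3]
(190, 263) [0.621  0.0789 0.1518] [236 217 139] [45.4 26.1]
(195, 268) [0.6096 0.087  0.1537] [227 182 114] [33.7 30.7]
(188, 268) [0.6242 0.083  0.1437] [142 111  69] [43. 35.]
(200, 280) [0.5674 0.1442 0.2184] [58 58 58] [15.3 45.8]
```

View pics/h2.png

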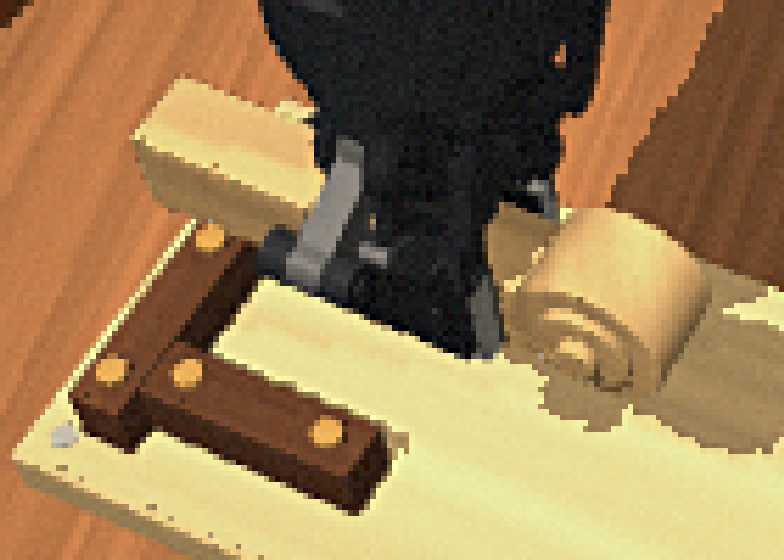

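```bash
python3 - <<'E'
from bb import *
d=load("side5")
for z in(.150,.152):
    for p in[(182.1,248.9),(174.3,259.6),(207.8,266.8)]: print(z,p,tob(ray(d,*p,z)).round(1))
d=load("side0")
# fence & stop reference corners from side0 (top plane .042)
cv2.imwrite("pics/f0.png",cv2.resize(d["img"][260:340,150:230,::-1],(600,600),interpolation=0))
E
```

```text
0.15 (182.1, 248.9) [71.2  8.8]
0.15 (174.3, 259.6) [70.2 30.6]
0.15 (207.8, 266.8) [17.8 21. ]
0.152 (182.1, 248.9) [69.9  9.9]
0.152 (174.3, 259.6) [68.9 31.6]
0.152 (207.8, 266.8) [16.7 22.1]
```

View pics/f0.png

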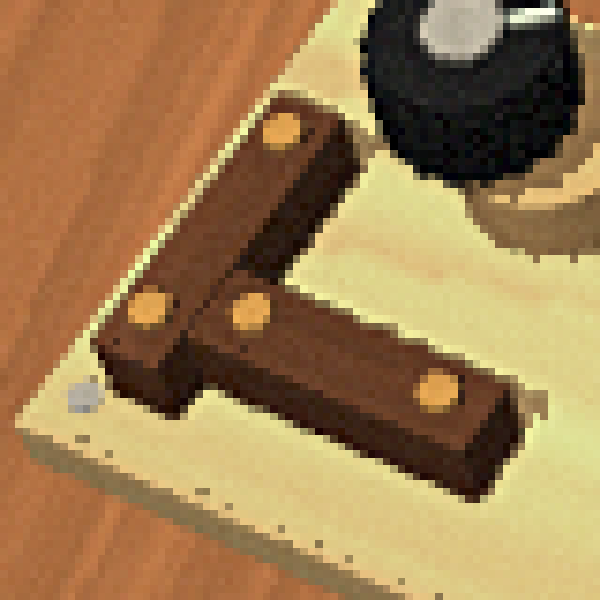

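```bash
python3 - <<'E'
from bb import *
d=load("side5");C=cloud(d);hsv=cv2.cvtColor(d["img"],cv2.COLOR_RGB2HSV)
v=hsv[...,2];h=hsv[...,0]
m=(v>195)&(h>=14)&(h<30)&(C[...,2]>.12)&(C[...,2]<.18)
m[:,:172]=0;m[:,212:]=0;m[:240]=0;m[275:]=0
P=C[m];B=tob(P);z=P[:,2]*1000
A=np.c_[B,np.ones(len(B))]
co,res,_,_=np.linalg.lstsq(A,z,rcond=None);print(len(z),co,np.std(z-A@co),z.mean(),B.min(0),B.max(0))
k=abs(z-A@co)<4;print(np.linalg.lstsq(A[k],z[k],rcond=None)[0])
# edge top/side per column
for u in range(174,210,3):
    col=v[245:285,u].astype(int);hh=h[245:285,u]
    print(u,col.tolist())
E
```

```text
431 [-2.3081162e-03  1.0567274e-02  1.5092234e+02] 1.0010385963208406 151.03084435134429 [15.50696284  6.99920134] [72.71114471 32.67879009]
[-2.3081162e-03  1.0567274e-02  1.5092234e+02]
174 [189, 191, 190, 193, 198, 196, 199, 198, 201, 194, 191, 184, 169, 243, 250, 119, 134, 156, 129, 184, 191, 189, 190, 188, 183, 189, 194, 201, 197, 199, 196, 191, 200, 201, 210, 212, 214, 214, 212, 206]
177 [198, 199, 195, 194, 189, 187, 179, 176, 158, 224, 239, 236, 236, 234, 235, 243, 206, 160, 142, 140, 144, 145, 148, 143, 141, 161, 197, 200, 211, 215, 217, 217, 212, 206, 199, 193, 185, 206, 249, 177]
180 [176, 180, 178, 178, 173, 202, 237, 239, 235, 234, 234, 233, 234, 233, 235, 233, 241, 182, 158, 144, 143, 140, 139, 152, 153, 151, 143, 139, 197, 195, 189, 186, 188, 206, 255, 225, 120, 112, 120, 121]
183 [189, 184, 192, 161, 233, 237, 233, 234, 233, 233, 234, 234, 234, 233, 233, 235, 236, 238, 249, 174, 145, 144, 141, 147, 146, 157, 149, 144, 178, 207, 255, 216, 114, 104, 115, 115, 114, 116, 114, 118]
186 [186, 187, 196, 201, 169, 232, 236, 232, 231, 235, 235, 234, 233, 234, 233, 233, 232, 23
[... 787 characters left out ...]
2, 233, 229, 229, 232, 236, 235, 235, 234, 234, 239, 245, 176, 158, 137, 136, 142, 126, 51, 56, 56, 61, 58, 49, 46, 30, 60]
201 [23, 50, 151, 212, 210, 191, 196, 188, 237, 238, 212, 232, 233, 232, 233, 231, 232, 231, 230, 233, 233, 235, 234, 236, 238, 247, 160, 154, 149, 146, 125, 51, 43, 51, 47, 93, 134, 114, 103, 82]
204 [32, 30, 29, 32, 26, 97, 202, 196, 183, 248, 255, 76, 241, 245, 241, 238, 239, 240, 235, 235, 236, 236, 234, 234, 235, 242, 249, 128, 102, 117, 136, 141, 147, 128, 115, 117, 140, 140, 112, 99]
207 [34, 35, 28, 37, 32, 34, 25, 33, 29, 23, 33, 35, 34, 40, 42, 40, 40, 40, 29, 14, 117, 249, 235, 165, 125, 126, 135, 136, 135, 140, 141, 146, 140, 143, 135, 119, 121, 109, 76, 44]
```

```bash
python3 - <<'E'
from bb import *
d=load("side5")
print("near",[tob(ray(d,u,v,.151)).round(1).tolist() for u,v in[(177,260.6),(183,263.6),(189,265.6),(195,268.3),(201,270.6),(204,271.6)]])
print("far",[tob(ray(d,u,v,.151)).round(1).tolist() for u,v in[(183,248.6),(189,250.6),(192,251.6),(195,253.5),(198,254.6),(201,255.6)]])
print("end",[tob(ray(d,u,v,.151)).round(1).tolist() for u,v in[(173.8,259),(177,253.5),(180,249.6),(181.5,248)]])
d=load("side0");hsv=cv2.cvtColor(d["img"],cv2.COLOR_RGB2HSV)
for u in(186,190,194,198,202): print(u,hsv[290:325,u,2].tolist())
for v in(278,282,286,290): print(v,hsv[v,165:205,2].tolist())
E
```

```text
near [[64.8, 31.0], [53.6, 31.9], [43.5, 31.3], [32.8, 31.7], [22.5, 31.6], [17.6, 31.3]]
far [[69.7, 8.3], [59.3, 7.7], [54.1, 7.4], [48.0, 8.6], [42.8, 8.5], [37.6, 8.2]]
end [[70.9, 30.5], [72.5, 19.9], [72.7, 11.8], [72.4, 8.3]]
186 [37, 48, 42, 49, 47, 32, 35, 29, 100, 96, 79, 84, 83, 101, 102, 103, 99, 104, 103, 103, 60, 52, 60, 59, 43, 173, 233, 227, 221, 222, 224, 223, 222, 223, 220]
190 [38, 38, 34, 124, 234, 235, 227, 231, 245, 129, 92, 104, 97, 99, 103, 105, 105, 103, 101, 104, 111, 80, 63, 56, 56, 57, 39, 157, 229, 225, 221, 221, 221, 221, 222]
194 [231, 225, 221, 221, 223, 219, 223, 223, 225, 232, 199, 113, 96, 102, 95, 94, 106, 107, 102, 104, 99, 100, 112, 64, 55, 58, 56, 51, 78, 226, 231, 224, 224, 224, 220]
198 [222, 225, 220, 221, 222, 222, 222, 223, 222, 223, 222, 233, 212, 119, 98, 99, 95, 92, 107, 102, 103, 102, 99, 110, 104, 65, 59, 55, 58, 48, 78, 228, 229, 224, 220]
202 [224, 221, 223, 222, 223, 223, 221, 223, 222, 223, 221, 222, 231, 165, 128, 102, 93, 97, 90, 104, 108, 104, 102, 101, 101, 110, 70, 54, 58, 57, 54, 41, 175, 233, 225]
278 [169, 167, 170, 172, 167, 171, 182, 181, 174, 186, 194, 201, 189, 174, 172, 190, 247, 144, 93, 105, 216, 235, 232, 234, 172, 48, 97, 106, 72, 40, 34, 64, 157, 144, 164, 142, 61, 0, 22, 22]
282 [172, 172, 171, 171, 181, 178, 177, 187, 194, 198, 191, 175, 185, 242, 134, 97, 107, 110, 104, 100, 104, 102, 98, 112, 107, 78, 40, 45, 40, 47, 38, 33, 35, 132, 237, 226, 226, 231, 231, 234]
286 [166, 171, 178, 176, 173, 182, 197, 196, 188, 184, 237, 137, 100, 107, 110, 112, 105, 102, 105, 104, 106, 110, 86, 43, 42, 46, 44, 40, 32, 28, 98, 240, 230, 225, 223, 222, 225, 223, 222, 223]
290 [180, 176, 177, 182, 185, 193, 218, 241, 138, 104, 113, 115, 114, 109, 107, 106, 108, 100, 112, 88, 35, 37, 42, 41, 50, 38, 21, 96, 245, 231, 223, 222, 222, 222, 226, 223, 224, 224, 224, 221]
```

```bash
python3 - <<'E'
from bb import *
d=load("side0")
print("fence",[tob(ray(d,u,v,.042)).round(1).tolist() for u,v in[(190,298.7),(194,300.4),(198,302.2),(202,303.6)]])
print("stop",[tob(ray(d,u,v,.042)).round(1).tolist() for u,v in[(190.2,282),(187,286),(184,290)]])
print("knobtop")
E
```

```text
fence [[67.5, 30.2], [59.7, 30.3], [51.7, 30.5], [44.2, 30.0]]
stop [[86.0, 2.0], [86.3, 11.1], [86.3, 20.0]]
knobtop
```

In the side camera the blank is parallel to the board. It spans y 8.2 to 31.5 with its end at x≈71.8. The fence face reads 30.2 and the stop face 86.2. I shift 3.5 mm away from the fence, then lower.

>>> carry_out:
  motion:
    - [[0, -0.0035, 0], [0, 0, 0], 1]
    - [[0, 0, 0.004], [0, 0, 0], 1]
    - [[0, 0, 0.01], [0, 0, 0], 1]
    - [[0, 0, 0.01], [0, 0, 0], 1]
    - [[0, 0, 0.01], [0, 0, 0], 1]
    - [[0, 0, 0.01], [0, 0, 0], 1]
    - [[0, 0, 0.006], [0, 0, 0], 1]
    - [[0, 0, 0], [0, 0, 0], 1]
    - [[0, 0, 0], [0, 0, 0], 1]
    - [[0, 0, 0], [0, 0, 0], 1]

```text
t: 10.55
position: [0.55, 0.0794, 0.0312]
orientation: [[-0.978, 0.207, 0.0], [0.207, 0.978, -0.0], [-0.0, -0.0, -1.0]]
ft_force: [0.2, -0.4, -0.4]
grip_width: 0.272
```

```bash
python3 go.py .5498 .0824 -.0169 168.25; python3 - <<'E'
from bb import *
from station import get_image
d=get_image("side");np.savez("side6.npz",**d)
cv2.imwrite("pics/h3.png",cv2.resize(d["img"][245:345,150:290,::-1],(784,560),interpolation=0))
E
```

```text
t 10.55 p [0.55   0.0794 0.0312] yaw 168.07 tz [ 1.e-04 -1.e-04 -1.e+00] q [  5.6  11.3 115.1  -0.   53.6 -72.4] F [ 0.2 -0.4 -0.4] M [0.08 0.01 0.02] w 23.1
shift [0.0009 0.0029 0.0481]
turn [-0.0001  0.0001 -0.0031]
```

View pics/h3.png

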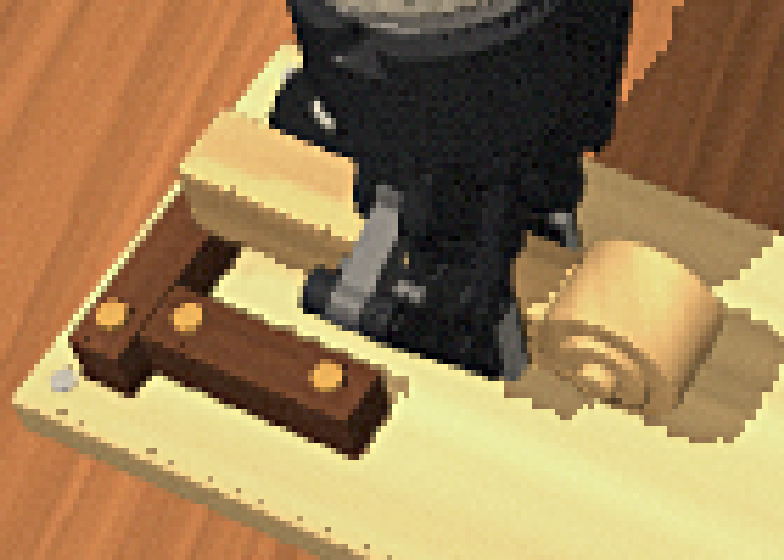

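```bash
cat > edges.py <<'E'
from bb import *
import sys
def edges(d,zt,xr=None,show=True):
    C=cloud(d);hsv=cv2.cvtColor(d["img"],cv2.COLOR_RGB2HSV);v=hsv[...,2].astype(int)
    m=(v>212)&(hsv[...,0]<30)&(abs(C[...,2]-zt)<.006)
    B=tob(C);m&=(B[...,0]>0)&(B[...,0]<100)&(B[...,1]>-8)&(B[...,1]<50)
    n,l,st,_=cv2.connectedComponentsWithStats(m.astype(np.uint8));m=l==1+np.argmax(st[1:,4])
    print("n",m.sum(),"z",np.median(C[m][:,2]).round(4))
    vv,uu=np.nonzero(m)
    near=[];far=[]
    for u in range(uu.min()+2,uu.max()-1):
        w=vv[uu==u]
        if len(w)<7: continue
        far.append(tob(ray(d,u,w.min()-.5,zt)));near.append(tob(ray(d,u,w.max()+.5,zt)))
    near=np.array(near);far=np.array(far)
    c=max(cv2.findContours(m.astype(np.uint8),0,1)[0],key=cv2.contourArea)[:,0]
    E=np.array([tob(ray(d,u,q,zt)) for u,q in c])
    if show:
        print("near",near[::3].round(1).tolist());print("far",far[::3].round(1).tolist())
    print("near y med",np.median(near[:,1]).round(1),"far y med",np.median(far[:,1]).round(1),"xmax pct",np.sort(E[:,0])[-6:].round(1))
    k=abs(near[:,1]-np.median(near[:,1]))<2;print("slope deg near",np.degrees(np.polyfit(near[k,0],near[k,1],1)[0]).round(2))
if __name__=="__main__": edges(load(sys.argv[1]),float(sys.argv[2]))
E
python3 edges.py side5 .151; python3 edges.py side6 .100
```

```text
n 420 z 0.151
near [[64.9, 30.8], [59.9, 30.5], [53.7, 31.7], [48.7, 31.4], [43.6, 31.1], [38.6, 30.8], [32.6, 32.0], [27.6, 31.7], [22.6, 31.4], [17.7, 31.1]]
far [[72.5, 19.9], [71.7, 13.2], [69.8, 8.1], [64.6, 7.8], [59.4, 7.5], [54.2, 7.3], [48.0, 8.6], [42.9, 8.3], [37.8, 8.0], [32.7, 7.7]]
near y med 31.4 far y med 8.1 xmax pct [71.4 71.4 71.7 71.7 72.  72. ]
slope deg near -0.3
n 401 z 0.1006
near [[67.1, 24.8], [61.8, 24.5], [57.5, 22.5], [50.0, 25.4], [44.7, 25.0], [39.4, 24.6], [34.2, 24.3], [27.9, 25.5], [22.7, 25.2], [17.4, 24.8]]
far [[74.8, 13.5], [74.9, 4.9], [71.7, 1.2], [66.2, 0.8], [60.7, 0.5], [54.2, 1.9], [48.8, 1.5], [43.4, 1.2], [37.0, 2.5], [31.6, 2.2]]
near y med 24.9 far y med 1.5 xmax pct [74.3 74.6 74.7 74.9 75.  75.1]
slope deg near -0.27
```

I'm now 5 mm from the fence, because the arm hadn't settled last time. I shift +3.3 mm in y and go down to about 3 mm above the bed.

>>> carry_out:
  motion:
    - [[0, 0.0033, 0], [0, 0, -0.003], 1]
    - [[0, 0, 0.005], [0, 0, 0], 1]
    - [[0, 0, 0.009], [0, 0, 0], 1]
    - [[0, 0, 0.01], [0, 0, 0], 1]
    - [[0, 0, 0.01], [0, 0, 0], 1]
    - [[0, 0, 0.008], [0, 0, 0], 1]
    - [[0, 0, 0.004], [0, 0, 0], 1]
    - [[0, 0, 0.002], [0, 0, 0], 1]
    - [[0, 0, 0], [0, 0, 0], 1]
    - [[0, 0, 0], [0, 0, 0], 1]

```text
t: 11.43
position: [0.5507, 0.0826, -0.0168]
orientation: [[-0.979, 0.204, 0.0], [0.204, 0.979, -0.0], [-0.0, 0.0, -1.0]]
ft_force: [0.6, -0.3, -0.2]
grip_width: 0.275
```

```bash
python3 go.py .5498 .0824 -.0199 168.25; python3 - <<'E'
from edges import *
from station import get_image
d=get_image("side");np.savez("side7.npz",**d)
cv2.imwrite("pics/h4.png",cv2.resize(d["img"][245:345,150:290,::-1],(784,560),interpolation=0))
edges(d,.052)
E
```

```text
t 11.43 p [ 0.5507  0.0826 -0.0168] yaw 168.24 tz [ 1.e-04 -0.e+00 -1.e+00] q [  6.   15.2 116.5  -0.   48.4 -72.3] F [ 0.6 -0.3 -0.2] M [ 0.03 -0.02  0.01] w 23.4
shift [ 0.0008 -0.0003  0.0031]
turn [ 0.      0.0001 -0.0001]
n 378 z 0.0525
near [[66.8, 27.9], [60.2, 29.1], [54.6, 28.7], [49.1, 28.3], [43.6, 27.8], [37.0, 29.1], [31.6, 28.6], [26.1, 28.2], [20.7, 27.8]]
far [[74.5, 16.3], [74.5, 7.4], [69.9, 5.3], [64.2, 4.9], [58.6, 4.6], [53.0, 4.2], [47.3, 3.8], [40.7, 5.1], [35.1, 4.7]]
near y med 28.4 far y med 4.8 xmax pct [73.7 73.9 74.  74.3 74.4 74.7]
slope deg near -0.1
```

View pics/h4.png

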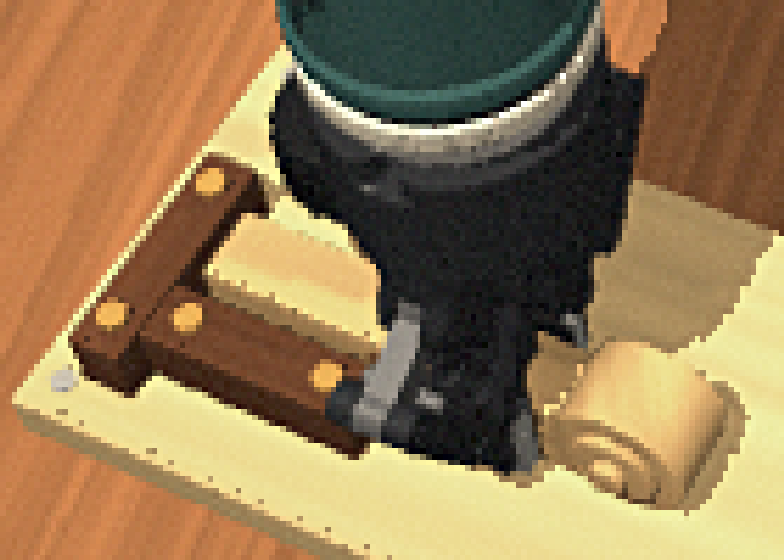

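It is lined up: y 4.8 to 28.4, end at about 74.5. I touch down slowly.

>>> carry_out:
  motion:
    - [[0, 0, 0.0005], [0, 0, 0], 1]
    - [[0, 0, 0.0005], [0, 0, 0], 1]
    - [[0, 0, 0.0005], [0, 0, 0], 1]
    - [[0, 0, 0.0005], [0, 0, 0], 1]
    - [[0, 0, 0.0005], [0, 0, 0], 1]
    - [[0, 0, 0.0005], [0, 0, 0], 1]
    - [[0, 0, 0], [0, 0, 0], 1]
    - [[0, 0, 0], [0, 0, 0], 1]
    - [[0, 0, 0], [0, 0, 0], 1]
    - [[0, 0, 0], [0, 0, 0], 1]
  newtons: 30

```text
t: 12.32
position: [0.5505, 0.0826, -0.0198]
orientation: [[-0.979, 0.204, 0.0], [0.204, 0.979, 0.0], [0.0, 0.0, -1.0]]
ft_force: [0.5, -0.5, -0.1]
grip_width: 0.274
```

```bash
python3 go.py .5498 .0824 -.0199 168.25
```

```text
t 12.32 p [ 0.5505  0.0826 -0.0198] yaw 168.24 tz [ 0.  0. -1.] q [  6.   15.4 116.5   0.   48.1 -72.3] F [ 0.5 -0.5 -0.1] M [0.   0.02 0.04] w 23.3
shift [ 0.0007 -0.0003  0.0001]
turn [ 0.     -0.     -0.0001]
```

>>> carry_out:
  motion:
    - [[0, 0, 0.0004], [0, 0, 0], 1]
    - [[0, 0, 0.0003], [0, 0, 0], 1]
    - [[-0.0015, 0, 0], [0, 0, 0], 1]
    - [[-0.0015, 0, 0], [0, 0, 0], 1]
    - [[-0.0015, 0, 0], [0, 0, 0], 1]
    - [[-0.0015, 0, 0], [0, 0, 0], 1]
    - [[-0.0015, 0, 0], [0, 0, 0], 1]
    - [[-0.001, 0, 0], [0, 0, 0], 1]
    - [[0, 0, 0], [0, 0, 0], 1]
    - [[0, 0, 0], [0, 0, 0], 1]
  newtons: 20

```text
t: 13.15
position: [0.5568, 0.0813, -0.02]
orientation: [[-0.979, 0.204, -0.004], [0.204, 0.979, 0.0], [0.004, -0.0, -1.0]]
ft_force: [-7.9, 0.9, 9.7]
grip_width: 0.278
```

```bash
python3 go.py; python3 - <<'E'
from edges import *
from station import get_image
d=get_image("side");np.savez("side8.npz",**d)
edges(d,.049)
E
```

```text
t 13.15 p [ 0.5568  0.0813 -0.02  ] yaw 168.23 tz [-4.e-03  4.e-04 -1.e+00] q [ 5.700e+00  1.610e+01  1.156e+02  1.000e-01  4.850e+01 -7.250e+01] F [-7.9  0.9  9.7] M [ 0.25  1.15 -0.01] w 23.6
n 361 z 0.049
near [[72.9, 28.6], [67.3, 28.1], [61.7, 27.7], [55.1, 28.9], [49.6, 28.5], [44.0, 28.1], [39.6, 26.1], [32.0, 28.9], [26.5, 28.5]]
far [[80.7, 16.9], [80.7, 8.1], [76.1, 6.0], [70.4, 5.6], [64.7, 5.2], [59.1, 4.8], [53.4, 4.4], [47.8, 4.0], [41.1, 5.3]]
near y med 28.3 far y med 5.2 xmax pct [79.8 80.1 80.2 80.2 80.5 80.5]
slope deg near 0.37
```

Bed contact is confirmed: Fz 9.7 N, and the drag shows about 4 N/mm compliance. I ease up 0.7 mm and keep sliding; by the image the gap is about 5.5 mm.

>>> carry_out:
  motion:
    - [[0, 0, -0.0007], [0, 0, 0], 1]
    - [[0, 0, 0], [0, 0, 0], 1]
    - [[-0.0005, 0, 0], [0, 0, 0], 1]
    - [[-0.0005, 0, 0], [0, 0, 0], 1]
    - [[-0.0005, 0, 0], [0, 0, 0], 1]
    - [[-0.0005, 0, 0], [0, 0, 0], 1]
    - [[-0.0005, 0, 0], [0, 0, 0], 1]
    - [[0, 0, 0], [0, 0, 0], 1]
    - [[0, 0, 0], [0, 0, 0], 1]
    - [[0, 0, 0], [0, 0, 0], 1]

```text
t: 14.03
position: [0.5607, 0.0804, -0.0199]
orientation: [[-0.979, 0.204, -0.001], [0.204, 0.979, 0.0], [0.001, -0.0, -1.0]]
ft_force: [-4.3, 1.4, 3.4]
grip_width: 0.275
```

```bash
python3 go.py; python3 - <<'E'
from edges import *
from station import get_image
d=get_image("side");np.savez("side8.npz",**d)
edges(d,.048,show=False)
E
```

```text
t 14.03 p [ 0.5607  0.0804 -0.0199] yaw 168.24 tz [-0.001  0.    -1.   ] q [  5.6  16.3 115.3   0.   48.4 -72.6] F [-4.3  1.4  3.4] M [0.09 0.68 0.02] w 23.4
n 359 z 0.0494
near y med 27.9 far y med 4.6 xmax pct [84.9 84.9 85.2 85.3 85.6 85.6]
slope deg near 0.04
```

>>> carry_out:
  motion:
    - [[-0.0005, 0, 0], [0, 0, 0], 1]
    - [[-0.0005, 0, 0], [0, 0, 0], 1]
    - [[-0.0005, 0, 0], [0, 0, 0], 1]
    - [[-0.0005, 0, 0], [0, 0, 0], 1]
    - [[0, 0, 0], [0, 0, 0], 1]
    - [[0, 0, 0], [0, 0, 0], 1]
    - [[0, 0, 0], [0, 0, 0], 1]
    - [[0, 0, 0], [0, 0, 0], 1]
    - [[0, 0, 0], [0, 0, 0], 1]
    - [[0, 0, 0], [0, 0, 0], 1]

```text
t: 14.92
position: [0.5605, 0.0804, -0.0199]
orientation: [[-0.979, 0.204, -0.005], [0.204, 0.979, 0.0], [0.005, -0.001, -1.0]]
ft_force: [-10.4, 3.0, 8.1]
grip_width: 0.276
```

```bash
python3 go.py; python3 - <<'E'
from edges import *
from station import get_image
d=get_image("side");np.savez("side8.npz",**d)
edges(d,.048,show=False)
E
```

```text
t 14.92 p [ 0.5605  0.0804 -0.0199] yaw 168.23 tz [-5.e-03  4.e-04 -1.e+00] q [ 5.600e+00  1.650e+01  1.151e+02  1.000e-01  4.870e+01 -7.270e+01] F [-10.4   3.    8.1] M [0.34 1.41 0.01] w 23.5
n 360 z 0.0492
near y med 27.9 far y med 4.6 xmax pct [84.9 84.9 85.2 85.3 85.6 85.6]
slope deg near 0.04
```

It stopped moving and the force rose to about 11 N, so it looks like it's against the stop. I check the crop.

```bash
python3 - <<'E'
from h import *
d=load("side8")
cv2.imwrite("pics/h5.png",cv2.resize(d["img"][255:335,155:265,::-1],(770,560),interpolation=0))
E
```

```text
(no output)
```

View pics/h5.png

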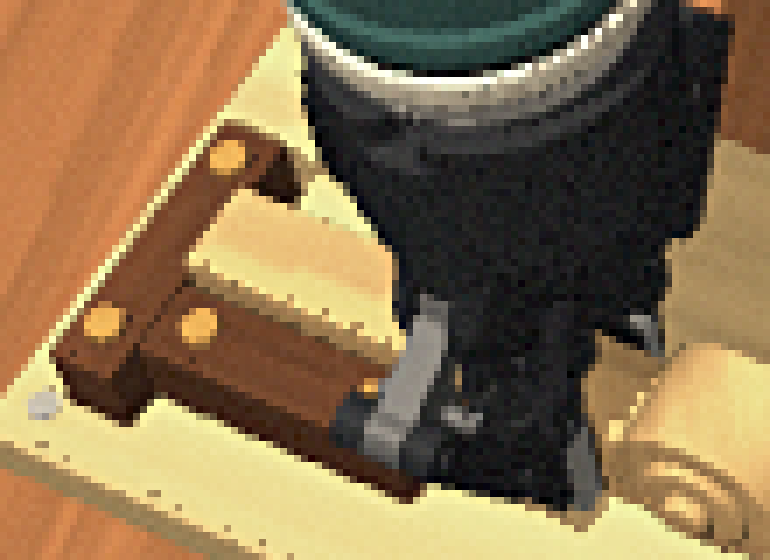

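The plain end visibly meets the stop, with no dark gap. I relieve the push a little and nudge 2.5 mm toward the fence.

>>> carry_out:
  motion:
    - [[0.0008, 0, -0.0003], [0, 0, 0], 1]
    - [[0, 0.0005, 0], [0, 0, 0], 1]
    - [[0, 0.0005, 0], [0, 0, 0], 1]
    - [[0, 0.0005, 0], [0, 0, 0], 1]
    - [[0, 0.0005, 0], [0, 0, 0], 1]
    - [[0, 0.0005, 0], [0, 0, 0], 1]
    - [[0, 0, 0], [0, 0, 0], 1]
    - [[0, 0, 0], [0, 0, 0], 1]
    - [[0, 0, 0], [0, 0, 0], 1]
    - [[0, 0, 0], [0, 0, 0], 1]

```text
t: 15.8
position: [0.5607, 0.0809, -0.0199]
orientation: [[-0.979, 0.204, -0.004], [0.204, 0.979, -0.002], [0.004, -0.003, -1.0]]
ft_force: [-7.4, -4.6, 5.7]
grip_width: 0.273
```

```bash
python3 go.py; python3 - <<'E'
from edges import *
from station import get_image
d=get_image("side");np.savez("side8.npz",**d)
edges(d,.048,show=False)
E
```

```text
t 15.8 p [ 0.5607  0.0809 -0.0199] yaw 168.23 tz [-0.0044 -0.0023 -1.    ] q [ 5.800e+00  1.650e+01  1.151e+02 -1.000e-01  4.870e+01 -7.240e+01] F [-7.4 -4.6  5.7] M [-0.86  1.19 -0.27] w 23.2
n 358 z 0.049
near y med 28.4 far y med 5.0 xmax pct [84.9 84.9 85.2 85.3 85.6 85.6]
slope deg near -0.8
```

The y tolerance is ample here, and the cam will press it home. I release.

>>> carry_out:
  motion:
    - [[0, -0.001, 0], [0, 0, 0], 0.7]
    - [[0, 0, 0], [0, 0, 0], 0.6]
    - [[0, 0, 0], [0, 0, 0], 0.5]
    - [[0, 0, 0], [0, 0, 0], 0.4]
    - [[0, 0, 0], [0, 0, 0], 0.4]
    - [[0, 0, 0], [0, 0, 0], 0.4]
    - [[0, 0, 0], [0, 0, 0], 0.4]
    - [[0, 0, 0], [0, 0, 0], 0.4]
    - [[0, 0, -0.003], [0, 0, 0], 0.4]
    - [[0, 0, -0.003], [0, 0, 0], 0.4]

```text
t: 16.68
position: [0.5625, 0.0816, -0.0135]
orientation: [[-0.979, 0.204, -0.0], [0.204, 0.979, -0.0], [0.0, -0.0, -1.0]]
ft_force: [0.3, 0.2, 0.4]
grip_width: 0.599
```

```bash
python3 go.py; python3 - <<'E'
from edges import *
from station import get_image
d=get_image("side");np.savez("side9.npz",**d)
edges(d,.048,show=False)
cv2.imwrite("pics/h6.png",cv2.resize(d["img"][235:335,150:290,::-1],(784,560),interpolation=0))
E
```

```text
t 16.68 p [ 0.5625  0.0816 -0.0135] yaw 168.25 tz [-5.e-04 -0.e+00 -1.e+00] q [  5.7  16.  114.9   0.   49.1 -72.5] F [0.3 0.2 0.4] M [ 0.   -0.02  0.01] w 50.9
n 331 z 0.049
near y med 28.4 far y med 5.1 xmax pct [84.5 84.9 84.9 84.9 85.2 85.3]
slope deg near -0.72
```

View pics/h6.png

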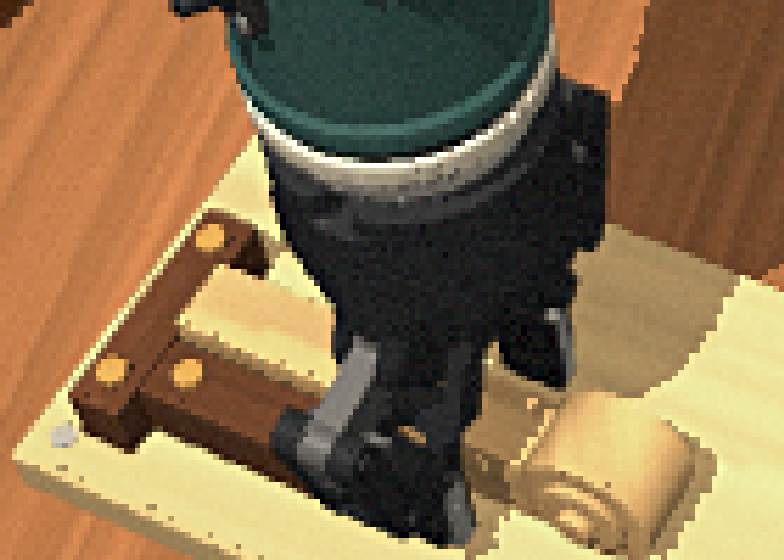

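The blank stays against the stop and flat. I rise, move over the knob, and pre-turn the wrist to leave clockwise range.

>>> carry_out:
  motion:
    - [[0, 0, -0.012], [0, 0, 0], 0.4]
    - [[0, 0, -0.02], [0, 0, 0], 0.4]
    - [[0, 0, -0.025], [0, 0, 0], 0.3]
    - [[0, 0, -0.025], [0, 0, 0], 0]
    - [[0, 0, -0.003], [0, 0, 0], 0]
    - [[-0.016, -0.01, 0], [0, 0, 0], 0]
    - [[-0.016, -0.01, 0], [0, 0, 0], 0]
    - [[-0.016, -0.01, 0], [0, 0, 0], 0]
    - [[-0.016, -0.0098, 0], [0, 0, 0], 0]
    - [[0, 0, 0], [0, 0, -0.1126], 0]

```text
t: 17.57
position: [0.62, 0.0273, 0.0724]
orientation: [[-0.996, 0.093, 0.003], [0.093, 0.996, -0.001], [-0.003, -0.001, -1.0]]
ft_force: [-0.1, -0.4, 0.5]
grip_width: 1.0
```

>>> carry_out:
  motion:
    - [[0, 0, 0], [0, 0, -0.1126], 0]
    - [[0, 0, 0], [0, 0, -0.1126], 0]
    - [[0, 0, 0], [0, 0, -0.1126], 0]
    - [[0, 0, 0], [0, 0, -0.1126], 0]
    - [[0, 0, 0], [0, 0, 0], 0]
    - [[0, 0, 0], [0, 0, 0], 0]
    - [[0, 0, 0], [0, 0, 0], 0]
    - [[0, 0, 0], [0, 0, 0], 0]
    - [[0, 0, 0], [0, 0, 0], 0]
    - [[0, 0, 0], [0, 0, 0], 0]

```text
t: 18.4
position: [0.6173, 0.0296, 0.0715]
orientation: [[-0.937, -0.35, -0.0], [-0.35, 0.937, -0.0], [0.0, 0.0, -1.0]]
ft_force: [-0.0, 0.5, -0.1]
grip_width: 1.002
```

```bash
python3 go.py .617 .0296 .005; python3 - <<'E'
from edges import *
from station import get_image
d=get_image("side");np.savez("side10.npz",**d)
cv2.imwrite("pics/k1.png",cv2.resize(d["img"][185:335,130:330,::-1],(800,600),interpolation=2))
try: edges(d,.048,show=False)
except Exception as e: print(e)
E
```

```text
t 18.4 p [0.6173 0.0296 0.0715] yaw -159.54 tz [-1.e-04 -0.e+00 -1.e+00] q [   0.4   14.8  105.8   -0.    59.4 -110. ] F [-0.   0.5 -0.1] M [0.04 0.04 0.02] w 85.2
shift [0.0002 0.0001 0.0665]
n 609 z 0.049
near y med 28.2 far y med 4.9 xmax pct [84.5 84.5 84.9 84.9 84.9 85.2]
slope deg near 0.03
```

View pics/k1.png

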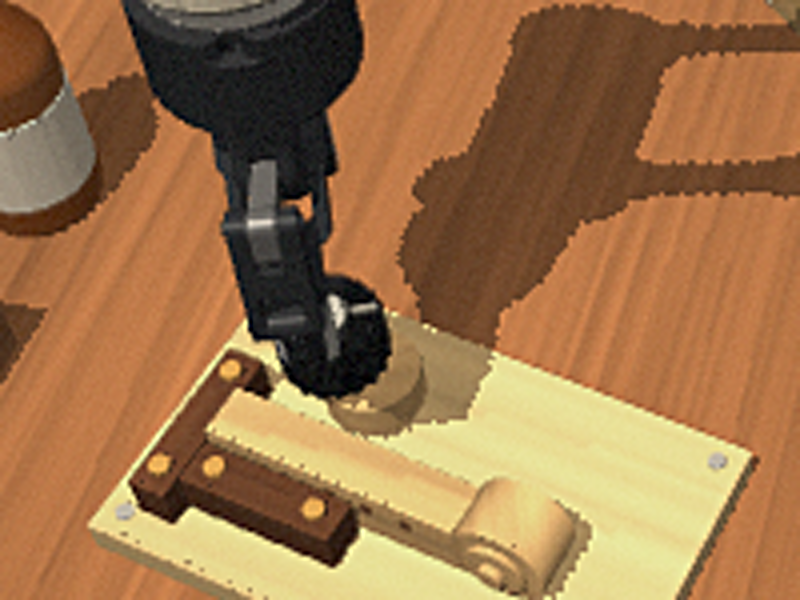

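The blank lies parallel to the fence (slope 0.03°) with its end at the stop, and the knob is under the open gripper. I descend onto it.

>>> carry_out:
  motion:
    - [[0, 0, 0.008], [0, 0, 0], 0]
    - [[0, 0, 0.012], [0, 0, 0], 0]
    - [[0, 0, 0.012], [0, 0, 0], 0]
    - [[0, 0, 0.012], [0, 0, 0], 0]
    - [[0, 0, 0.01], [0, 0, 0], 0]
    - [[0, 0, 0.008], [0, 0, 0], 0]
    - [[0, 0, 0.004], [0, 0, 0], 0]
    - [[0, 0, 0], [0, 0, 0], 0]
    - [[0, 0, 0], [0, 0, 0], 0.2]
    - [[0, 0, 0], [0, 0, 0], 0.35]
  newtons: 50

```text
t: 19.28
position: [0.618, 0.0296, 0.0061]
orientation: [[-0.937, -0.35, 0.001], [-0.35, 0.937, 0.0], [-0.001, -0.0, -1.0]]
ft_force: [-0.7, 0.2, 1.0]
grip_width: 0.75
```

```bash
python3 go.py .617 .0296 .005
```

```text
t 19.28 p [0.618  0.0296 0.0061] yaw -159.5 tz [ 0.0011  0.     -1.    ] q [   0.4   19.1  108.1    0.    52.7 -110.1] F [-0.7  0.2  1. ] M [ 0.01 -0.01  0.01] w 63.7
shift [0.0009 0.0004 0.0011]
```

>>> carry_out:
  motion:
    - [[0, 0, 0], [0, 0, 0], 0.42]
    - [[0, 0, 0], [0, 0, 0], 0.5]
    - [[0, 0, 0], [0, 0, 0], 0.6]
    - [[0, 0, 0], [0, 0, 0], 0.8]
    - [[0, 0, 0], [0, 0, 0], 1]
    - [[0, 0, 0], [0, 0, 0], 1]
    - [[0, 0, 0], [0, 0, 0], 1]
    - [[0, 0, 0], [0, 0, 0], 1]
    - [[0, 0, 0], [0, 0, 0], 1]
    - [[0, 0, 0], [0, 0, 0], 1]
  newtons: 70

```text
t: 20.12
position: [0.6171, 0.0297, 0.0077]
orientation: [[-0.937, -0.35, -0.0], [-0.35, 0.937, 0.0], [0.0, 0.001, -1.0]]
ft_force: [-5.8, -0.4, 10.5]
grip_width: 0.497
```

```bash
python3 go.py .617 .0296 .005; python3 - <<'E'
from edges import *
from station import get_image
d=get_image("side");np.savez("side11.npz",**d)
cv2.imwrite("pics/k2.png",cv2.resize(d["img"][185:335,130:330,::-1],(800,600),interpolation=2))
E
```

```text
t 20.12 p [0.6171 0.0297 0.0077] yaw -159.5 tz [-4.e-04  5.e-04 -1.e+00] q [   0.4   19.   108.1    0.    52.9 -110.1] F [-5.8 -0.4 10.5] M [0.57 1.11 0.11] w 42.3
shift [ 0.0001 -0.0001  0.0027]
```

View pics/k2.png

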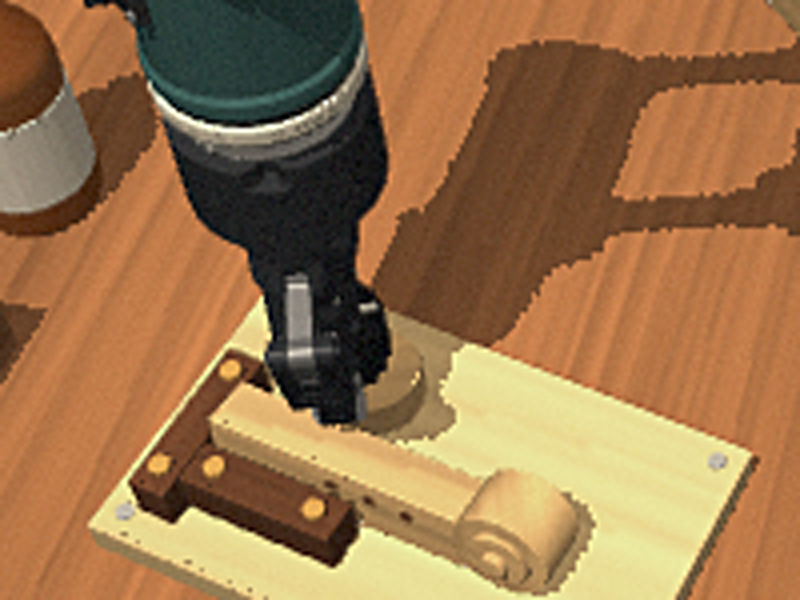

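The knob is gripped at 42 mm opening. The pads swung down as they closed, leaving 10 N downward, so I relieve that by 2.5 mm before turning.

>>> carry_out:
  motion:
    - [[0, 0, -0.0012], [0, 0, 0], 1]
    - [[0, 0, -0.0013], [0, 0, 0], 1]
    - [[0, 0, 0], [0, 0, 0], 1]
    - [[0, 0, 0], [0, 0, 0.02], 1]
    - [[0, 0, 0], [0, 0, 0.02], 1]
    - [[0, 0, 0], [0, 0, 0.02], 1]
    - [[0, 0, 0], [0, 0, 0.02], 1]
    - [[0, 0, 0], [0, 0, 0.02], 1]
    - [[0, 0, 0], [0, 0, 0], 1]
    - [[0, 0, 0], [0, 0, 0], 1]
  newtons: 80

```text
t: 21.0
position: [0.6169, 0.0298, 0.0079]
orientation: [[-0.967, -0.254, -0.001], [-0.254, 0.967, 0.0], [0.001, 0.001, -1.0]]
ft_force: [-3.9, 1.6, 1.4]
grip_width: 0.498
```

```bash
python3 go.py .617 .0296 .005
```

```text
t 21.0 p [0.6169 0.0298 0.0079] yaw -165.28 tz [-9.e-04  4.e-04 -1.e+00] q [   0.4   19.   108.1    0.    53.  -104.3] F [-3.9  1.6  1.4] M [ 0.76  0.89 -0.05] w 42.4
shift [-0.0001 -0.0002  0.0029]
```

>>> carry_out:
  motion:
    - [[0, 0, 0], [0, 0, 0.04], 1]
    - [[0, 0, 0], [0, 0, 0.04], 1]
    - [[0, 0, 0], [0, 0, 0.04], 1]
    - [[0, 0, 0], [0, 0, 0.04], 1]
    - [[0, 0, 0], [0, 0, 0.04], 1]
    - [[0, 0, 0], [0, 0, 0.04], 1]
    - [[0, 0, 0], [0, 0, 0.04], 1]
    - [[0, 0, 0], [0, 0, 0.04], 1]
    - [[0, 0, 0], [0, 0, 0.04], 1]
    - [[0, 0, 0], [0, 0, 0.04], 1]

```text
t: 21.83
position: [0.617, 0.03, 0.0079]
orientation: [[-0.99, 0.143, -0.0], [0.143, 0.99, 0.001], [0.001, 0.001, -1.0]]
ft_force: [-3.0, 0.6, 1.2]
grip_width: 0.499
```

```bash
python3 go.py .617 .0296 .005;  python3 - <<'E'
from edges import *
from station import get_image,bot
print(bot.sense()["joint_efforts"].round(3))
d=get_image("side");np.savez("side12.npz",**d)
cv2.imwrite("pics/k3.png",cv2.resize(d["img"][185:335,130:330,::-1],(800,600),interpolation=2))
E
```

```text
t 21.83 p [0.617  0.03   0.0079] yaw 171.75 tz [-5.e-04  7.e-04 -1.e+00] q [  0.4  19.  108.1   0.   53.  -81.3] F [-3.   0.6  1.2] M [0.99 0.54 0.3 ] w 42.4
shift [-0.     -0.0004  0.0029]
[ -1.637 -48.697 -32.809  -0.847  -1.356  -0.082]
```

View pics/k3.png

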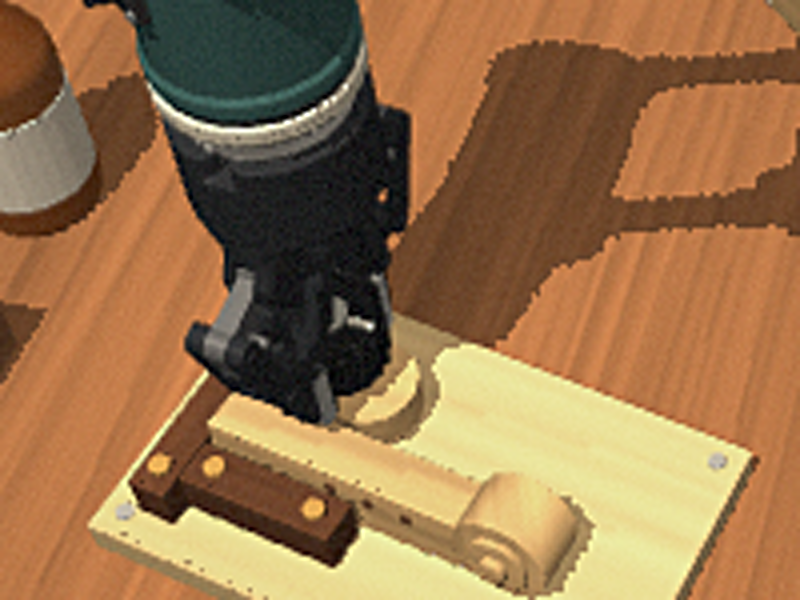

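The cam turns with the knob; its visible rim has changed, and the wrist has gone 0.5 rad. I go on in 0.25 rad calls, tracking torque.

>>> carry_out:
  motion:
    - [[0, 0, 0], [0, 0, 0.03], 1]
    - [[0, 0, 0], [0, 0, 0.03], 1]
    - [[0, 0, 0], [0, 0, 0.03], 1]
    - [[0, 0, 0], [0, 0, 0.03], 1]
    - [[0, 0, 0], [0, 0, 0.03], 1]
    - [[0, 0, 0], [0, 0, 0.03], 1]
    - [[0, 0, 0], [0, 0, 0.03], 1]
    - [[0, 0, 0], [0, 0, 0.03], 1]
    - [[0, 0, 0], [0, 0, 0], 1]
    - [[0, 0, 0], [0, 0, 0], 1]

```text
t: 22.72
position: [0.6171, 0.0302, 0.008]
orientation: [[-0.928, 0.373, -0.0], [0.373, 0.928, 0.001], [0.001, 0.001, -1.0]]
ft_force: [-4.5, 2.7, 1.5]
grip_width: 0.496
```

```bash
cat > st.py <<'E'
from edges import *
from station import get_image,bot
import sys
s=bot.sense();print(round(s["t"],2),"q6",s["qpos"][5].round(2),"M",s["moment"].round(3),"F",s["ft_force"].round(2),"eff",s["joint_efforts"][[0,3,5]].round(3))
d=get_image("side");np.savez(sys.argv[1]+".npz",**d)
s=bot.sense();print(round(s["t"],2),"q6",s["qpos"][5].round(2),"M",s["moment"].round(3),"F",s["ft_force"].round(2))
cv2.imwrite(f"pics/{sys.argv[1]}.png",cv2.resize(d["img"][185:335,130:330,::-1],(800,600),interpolation=2))
edges(d,.048,show=False)
E
python3 st.py k4
```

```text
22.72 q6 -67.7 M [1.147 0.615 0.053] F [-4.49  2.73  1.47] eff [-1.817 -1.3    0.058]
22.77 q6 -67.7 M [1.233 0.569 0.024] F [-3.74  2.45  0.86]
n 570 z 0.0497
near y med 25.4 far y med 6.3 xmax pct [84.9 84.9 85.2 85.3 85.6 86. ]
slope deg near 0.03
```

View pics/k4.png

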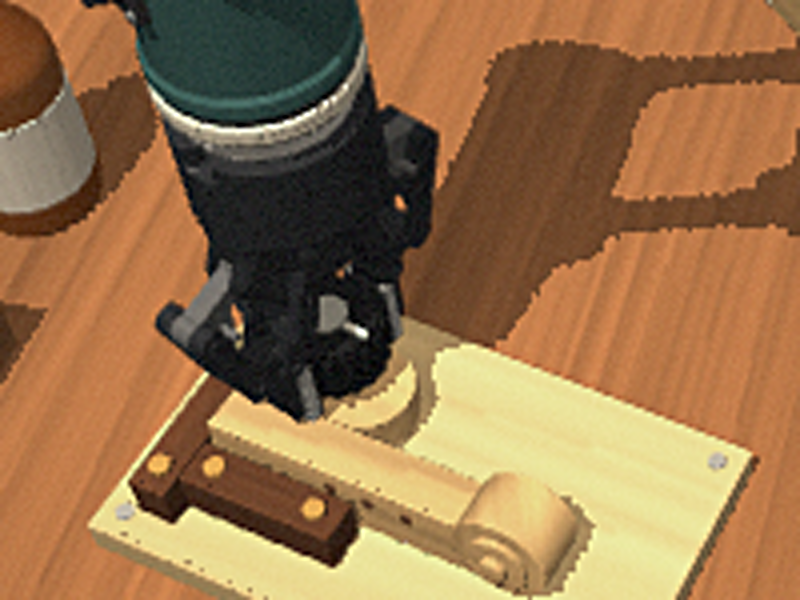

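>>> carry_out:
  motion:
    - [[0, 0, 0], [0, 0, 0.02], 1]
    - [[0, 0, 0], [0, 0, 0.02], 1]
    - [[0, 0, 0], [0, 0, 0.02], 1]
    - [[0, 0, 0], [0, 0, 0.02], 1]
    - [[0, 0, 0], [0, 0, 0.02], 1]
    - [[0, 0, 0], [0, 0, 0.02], 1]
    - [[0, 0, 0], [0, 0, 0.02], 1]
    - [[0, 0, 0], [0, 0, 0.02], 1]
    - [[0, 0, 0], [0, 0, 0.02], 1]
    - [[0, 0, 0], [0, 0, 0.02], 1]

```text
t: 23.6
position: [0.6172, 0.0302, 0.0079]
orientation: [[-0.836, 0.549, -0.0], [0.549, 0.836, 0.001], [0.0, 0.001, -1.0]]
ft_force: [-5.1, 3.6, 1.7]
grip_width: 0.5
```

```bash
python3 st.py k5
```

```text
23.6 q6 -56.25 M [1.353 0.535 0.705] F [-5.07  3.59  1.69] eff [-2.907 -1.125  0.406]
23.65 q6 -56.18 M [1.149 0.397 0.305] F [-4.01  2.87  0.11]
n 629 z 0.0494
near y med 26.3 far y med 4.0 xmax pct [84.9 85.2 85.3 85.6 85.6 86. ]
slope deg near -0.19
```

View pics/k5.png

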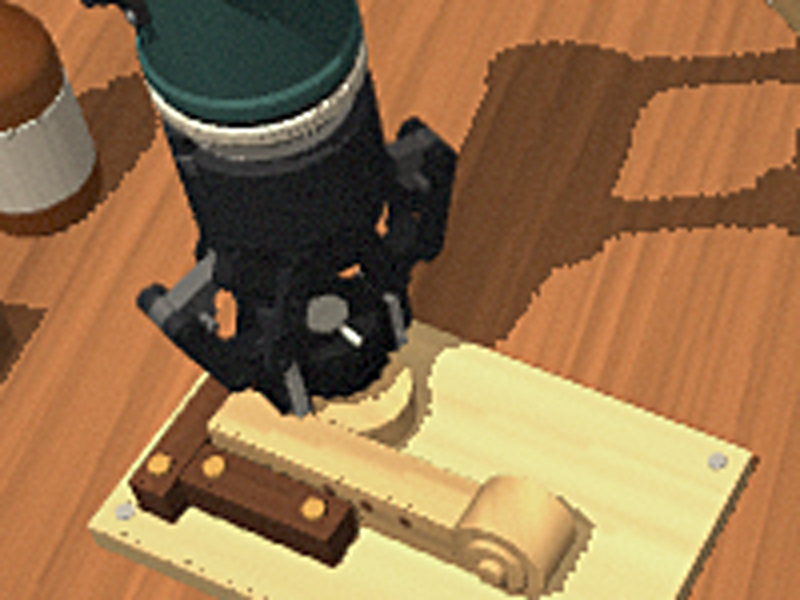

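```bash
python3 - <<'E'
from edges import *
for n in("side10","k4","k5"):
    d=load(n);hsv=cv2.cvtColor(d["img"],cv2.COLOR_RGB2HSV);v=hsv[...,2].astype(int)
    # near lower boundary of lit top, columns 186..240
    out=[]
    for u in range(188,246,6):
        # last bright row before side-face/fence
        a=proj(d,np.array([*fromb([0,0]),.048]));
        rows=[r for r in range(280,320) if True]
        y=np.array([tob(ray(d,u,r+.5,.048))[1] for r in rows])
        g=np.array([v[r,u]-v[r+2,u] for r in rows]);k=(y>24)&(y<34)
        i=np.argmax(np.where(k,g,-999));out.append((tob(ray(d,u,rows[i]+1.,.048)).round(1).tolist(),int(g[i])))
    print(n,out)
E
```

```text
side10 [([72.5, 26.6], 72), ([59.1, 29.0], 103), ([45.9, 31.5], 82), ([36.0, 29.0], 94), ([23.0, 31.4], 100), ([13.1, 29.0], 92), ([1.3, 29.7], 82), ([-9.4, 28.9], 92), ([-21.0, 29.7], 97), ([-31.6, 28.9], 99)]
k4 [([72.5, 26.6], 81), ([61.3, 25.8], 76), ([49.1, 26.6], 70), ([38.0, 25.7], 71), ([24.0, 29.8], 105), ([12.1, 30.6], 77), ([3.3, 26.5], 69), ([-9.4, 28.9], 92), ([-19.2, 26.5], 72), ([-29.8, 25.7], 85)]
k5 [([72.5, 26.6], 85), ([60.2, 27.4], 96), ([49.1, 26.6], 80), ([37.0, 27.4], 79), ([24.0, 29.8], 91), ([10.1, 33.8], 87), ([3.3, 26.5], 70), ([-10.4, 30.5], 90), ([-19.2, 26.5], 85), ([-30.7, 27.3], 99)]
```

>>> carry_out:
  motion:
    - [[0, 0, 0], [0, 0, 0.01], 1]
    - [[0, 0, 0], [0, 0, 0.01], 1]
    - [[0, 0, 0], [0, 0, 0.01], 1]
    - [[0, 0, 0], [0, 0, 0.01], 1]
    - [[0, 0, 0], [0, 0, 0.01], 1]
    - [[0, 0, 0], [0, 0, 0.01], 1]
    - [[0, 0, 0], [0, 0, 0.01], 1]
    - [[0, 0, 0], [0, 0, 0.01], 1]
    - [[0, 0, 0], [0, 0, 0.01], 1]
    - [[0, 0, 0], [0, 0, 0.01], 1]

```text
t: 24.48
position: [0.6174, 0.0302, 0.0079]
orientation: [[-0.777, 0.63, 0.0], [0.63, 0.777, 0.001], [0.0, 0.001, -1.0]]
ft_force: [-4.0, 4.3, -0.1]
grip_width: 0.5
```

```bash
python3 st.py k6
```

```text
24.48 q6 -50.53 M [1.097 0.358 0.524] F [-4.01  4.32 -0.07] eff [-2.664 -1.044  0.374]
24.53 q6 -50.5 M [1.079 0.337 0.384] F [-3.41  3.37  0.7 ]
n 663 z 0.0492
near y med 27.5 far y med 4.5 xmax pct [84.9 84.9 85.2 85.3 85.6 86. ]
slope deg near -0.7
```

```bash
python3 - <<'E'
from h import *
o=[cv2.resize(load(n)["img"][275:330,165:275,::-1],(400,200),interpolation=0) for n in("side10","side11","k4","k6")]
cv2.imwrite("pics/cmp.png",np.vstack([np.hstack(o[:2]),np.hstack(o[2:])]))
E
```

```text
(no output)
```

View pics/cmp.png

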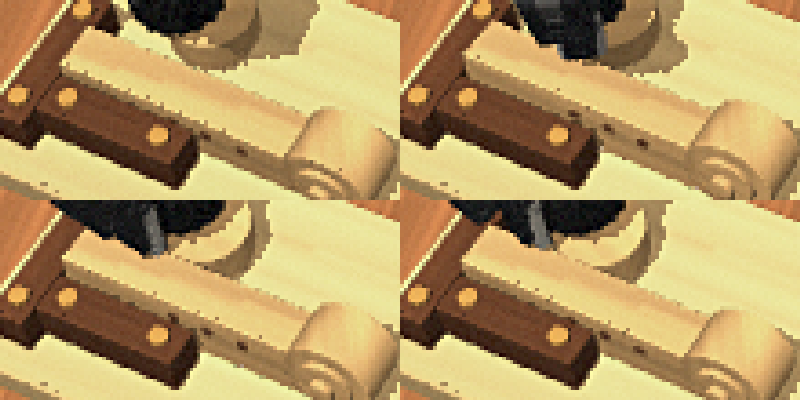

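In side11 the closing fingertip brushed the blank, and it moved about 2 mm off the fence. The cam is now pushing it back, as k6 shows. Its end is still on the stop. I continue in small steps.

>>> carry_out:
  motion:
    - [[0, 0, -0.0005], [0, 0, 0.01], 1]
    - [[0, 0, 0], [0, 0, 0.01], 1]
    - [[0, 0, 0], [0, 0, 0.01], 1]
    - [[0, 0, 0], [0, 0, 0.01], 1]
    - [[0, 0, 0], [0, 0, 0.01], 1]
    - [[0, 0, 0], [0, 0, 0.01], 1]
    - [[0, 0, 0], [0, 0, 0.01], 1]
    - [[0, 0, 0], [0, 0, 0.01], 1]
    - [[0, 0, 0], [0, 0, 0.01], 1]
    - [[0, 0, 0], [0, 0, 0.01], 1]

```text
t: 25.37
position: [0.6174, 0.0301, 0.0079]
orientation: [[-0.709, 0.705, 0.0], [0.705, 0.709, 0.001], [0.0, 0.001, -1.0]]
ft_force: [-1.6, 5.4, -4.0]
grip_width: 0.497
```

```bash
python3 st.py k7; python3 - <<'E'
from h import *
o=[cv2.resize(load(n)["img"][265:330,165:275,::-1],(400,236),interpolation=0) for n in("k6","k7")]
cv2.imwrite("pics/cmp2.png",np.hstack(o))
E
```

```text
25.37 q6 -44.73 M [ 1.351 -0.172  0.512] F [-1.6   5.37 -4.02] eff [-3.738 -1.464  0.395]
25.42 q6 -44.7 M [ 1.333 -0.202  0.419] F [-2.84  4.46 -4.73]
n 680 z 0.0492
near y med 28.3 far y med 4.5 xmax pct [84.9 84.9 84.9 85.2 85.3 85.6]
slope deg near -0.86
```

View pics/cmp2.png

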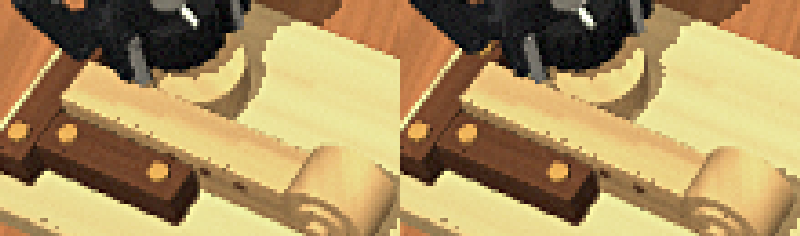

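>>> carry_out:
  motion:
    - [[0, 0, 0.0004], [0, 0, 0.01], 1]
    - [[0, 0, 0], [0, 0, 0.01], 1]
    - [[0, 0, 0], [0, 0, 0.01], 1]
    - [[0, 0, 0], [0, 0, 0.01], 1]
    - [[0, 0, 0], [0, 0, 0.01], 1]
    - [[0, 0, 0], [0, 0, 0.01], 1]
    - [[0, 0, 0], [0, 0, 0.01], 1]
    - [[0, 0, 0], [0, 0, 0.01], 1]
    - [[0, 0, 0], [0, 0, 0.01], 1]
    - [[0, 0, 0], [0, 0, 0.01], 1]

```text
t: 26.25
position: [0.6176, 0.0301, 0.0078]
orientation: [[-0.635, 0.772, 0.001], [0.772, 0.635, 0.001], [0.0, 0.001, -1.0]]
ft_force: [-2.0, 3.8, -3.7]
grip_width: 0.498
```

```bash
python3 st.py k8; python3 - <<'E'
from h import *
o=[cv2.resize(load(n)["img"][265:330,165:275,::-1],(400,236),interpolation=0) for n in("k7","k8")]
cv2.imwrite("pics/cmp3.png",np.hstack(o))
E
```

```text
26.25 q6 -39.0 M [ 1.263 -0.038  0.442] F [-2.02  3.77 -3.7 ] eff [-3.686 -1.399  0.339]
26.3 q6 -38.96 M [ 1.145 -0.007  0.177] F [-1.53  4.38 -3.54]
n 703 z 0.0494
near y med 29.0 far y med 4.6 xmax pct [84.9 84.9 85.2 85.3 85.3 85.6]
slope deg near -0.27
```

View pics/cmp3.png

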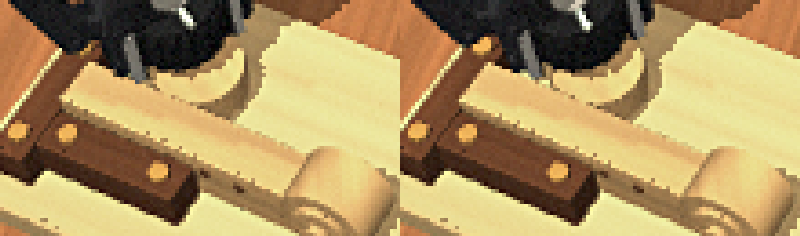

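>>> carry_out:
  motion:
    - [[0, 0, 0.0006], [0, 0, 0.01], 1]
    - [[0, 0, 0], [0, 0, 0.01], 1]
    - [[0, 0, 0], [0, 0, 0.01], 1]
    - [[0, 0, 0], [0, 0, 0.01], 1]
    - [[0, 0, 0], [0, 0, 0.01], 1]
    - [[0, 0, 0], [0, 0, 0.01], 1]
    - [[0, 0, 0], [0, 0, 0.01], 1]
    - [[0, 0, 0], [0, 0, 0.01], 1]
    - [[0, 0, 0], [0, 0, 0.01], 1]
    - [[0, 0, 0], [0, 0, 0.01], 1]

```text
t: 27.13
position: [0.6177, 0.0301, 0.0078]
orientation: [[-0.555, 0.832, 0.001], [0.832, 0.555, 0.001], [0.0, 0.001, -1.0]]
ft_force: [-3.3, 5.3, -0.9]
grip_width: 0.497
```

```bash
python3 st.py k9
```

```text
27.13 q6 -33.26 M [1.083 0.192 0.401] F [-3.32  5.3  -0.92] eff [-3.805 -1.353  0.324]
27.18 q6 -33.23 M [1.092 0.135 0.307] F [-3.67  6.07 -1.04]
n 715 z 0.0488
near y med 29.6 far y med 5.6 xmax pct [84.9 84.9 84.9 85.2 85.3 85.3]
slope deg near 0.21
```

>>> carry_out:
  motion:
    - [[0, 0, 0], [0, 0, 0.01], 1]
    - [[0, 0, 0], [0, 0, 0.01], 1]
    - [[0, 0, 0], [0, 0, 0.01], 1]
    - [[0, 0, 0], [0, 0, 0.01], 1]
    - [[0, 0, 0], [0, 0, 0.01], 1]
    - [[0, 0, 0], [0, 0, 0.01], 1]
    - [[0, 0, 0], [0, 0, 0.01], 1]
    - [[0, 0, 0], [0, 0, 0.01], 1]
    - [[0, 0, 0], [0, 0, 0.01], 1]
    - [[0, 0, 0], [0, 0, 0.01], 1]

```text
t: 28.02
position: [0.6177, 0.0301, 0.0078]
orientation: [[-0.469, 0.883, 0.001], [0.883, 0.469, 0.001], [0.0, 0.001, -1.0]]
ft_force: [-2.5, 4.8, -0.6]
grip_width: 0.5
```

```bash
python3 st.py k10;python3 - <<'E'
from h import *
o=[cv2.resize(load(n)["img"][265:330,165:275,::-1],(400,236),interpolation=0) for n in("k8","k10")]
cv2.imwrite("pics/cmp4.png",np.hstack(o))
E
```

```text
28.02 q6 -27.53 M [1.05  0.143 0.471] F [-2.51  4.76 -0.59] eff [-3.856 -1.34   0.324]
28.07 q6 -27.5 M [1.011 0.142 0.298] F [-2.15  4.8  -0.12]
n 713 z 0.0488
near y med 29.6 far y med 5.6 xmax pct [84.9 84.9 84.9 85.2 85.3 85.3]
slope deg near 0.2
```

View pics/cmp4.png

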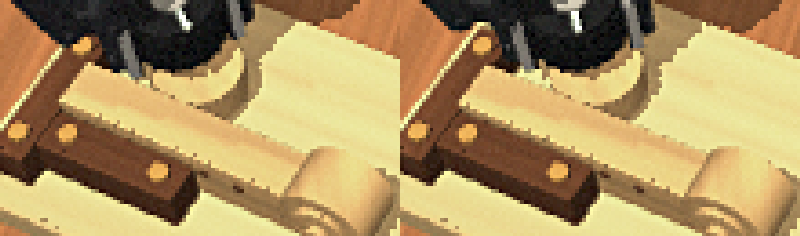

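The blank stopped moving between k9 and k10, so it is on the fence. To know whether the cam still turns or the ratchet slips, I track the cam's rim in the images.

```bash
python3 - <<'E'
from edges import *
ns=("k4","k5","k6","k7","k8","k9","k10")
for n in ns:
    d=load(n);g=cv2.cvtColor(d["img"],cv2.COLOR_RGB2GRAY).astype(float)
    r=[]
    for v in range(276,294,2):
        row=g[v,215:250]; 
        # last crossing from lit(>150) to darker
        gr=row[:-2]-row[2:]; i=np.argmax(gr); 
        w=np.clip(gr[max(0,i-2):i+3],0,None); r.append((round(215+1+(np.arange(max(0,i-2),max(0,i-2)+len(w))*w).sum()/w.sum(),1)))
    print(n,r)
    print('   ',g[282,224:246].astype(int).tolist())
E
```

```text
k4 [np.float64(232.9), np.float64(233.4), np.float64(233.2), np.float64(233.2), np.float64(232.5), np.float64(231.3), np.float64(229.2), np.float64(226.0), np.float64(217.8)]
    [132, 122, 125, 229, 216, 214, 209, 213, 225, 193, 80, 132, 130, 129, 136, 230, 221, 221, 219, 218, 218, 218]
k5 [np.float64(223.5), np.float64(232.0), np.float64(232.4), np.float64(232.3), np.float64(231.6), np.float64(230.9), np.float64(229.2), np.float64(226.5), np.float64(221.9)]
    [129, 121, 126, 218, 224, 220, 223, 225, 214, 94, 132, 127, 124, 148, 226, 218, 220, 220, 220, 219, 220, 222]
k6 [np.float64(223.6), np.float64(231.5), np.float64(231.7), np.float64(231.8), np.float64(231.4), np.float64(230.6), np.float64(229.0), np.float64(226.9), np.float64(222.9)]
    [130, 119, 132, 226, 229, 220, 221, 226, 159, 116, 134, 125, 124, 152, 226, 221, 218, 220, 220, 219, 219, 221]
k7 [np.float64(216.4), np.float64(231.3), np.float64(231.4), np.float64(231.4), np.float64(231.3), np.float64(230.5), np.float64(229.1), np.float64(226.7), np.float64(222.8)]
    [131, 124, 136, 234, 222, 218, 220, 230, 76, 132, 131
[... 227 characters left out ...]
.8)]
    [131, 135, 142, 226, 224, 216, 220, 201, 101, 134, 131, 124, 143, 225, 218, 218, 220, 220, 220, 219, 218, 220]
k9 [np.float64(228.0), np.float64(231.3), np.float64(230.8), np.float64(230.9), np.float64(230.5), np.float64(229.9), np.float64(228.7), np.float64(226.4), np.float64(223.1)]
    [128, 134, 134, 223, 221, 219, 227, 167, 115, 128, 127, 130, 229, 222, 220, 219, 219, 222, 217, 219, 220, 222]
k10 [np.float64(216.8), np.float64(227.2), np.float64(230.8), np.float64(230.9), np.float64(230.5), np.float64(229.9), np.float64(228.8), np.float64(226.5), np.float64(223.0)]
    [127, 128, 135, 229, 218, 220, 225, 162, 114, 133, 132, 120, 130, 219, 219, 214, 222, 222, 221, 220, 219, 222]
```

The rim at row 282 reads 231.4, 231.2, 230.9 and 230.9 for k7 to k10. The cam has stopped turning while the knob turns on, so the ratchet began slipping around k9 (about 0.1 to 0.15 rad so far). I add 0.3 rad, for about 0.42 in all, then check.

>>> carry_out:
  motion:
    - [[0, 0, 0], [0, 0, 0.03], 1]
    - [[0, 0, 0], [0, 0, 0.03], 1]
    - [[0, 0, 0], [0, 0, 0.03], 1]
    - [[0, 0, 0], [0, 0, 0.03], 1]
    - [[0, 0, 0], [0, 0, 0.03], 1]
    - [[0, 0, 0], [0, 0, 0.03], 1]
    - [[0, 0, 0], [0, 0, 0.03], 1]
    - [[0, 0, 0], [0, 0, 0.03], 1]
    - [[0, 0, 0], [0, 0, 0.03], 1]
    - [[0, 0, 0], [0, 0, 0.03], 1]

```text
t: 28.9
position: [0.6179, 0.0301, 0.0078]
orientation: [[-0.186, 0.982, 0.001], [0.982, 0.186, 0.0], [0.0, 0.001, -1.0]]
ft_force: [-2.5, 6.2, -0.8]
grip_width: 0.496
```

```bash
python3 st.py k11; python3 - <<'E'
from h import *
for n in("k8","k10","k11"):
    d=load(n);g=cv2.cvtColor(d["img"],cv2.COLOR_RGB2GRAY).astype(int);print(n,g[280,224:242].tolist(),g[282,224:242].tolist(),g[284,224:242].tolist())
o=[cv2.resize(load(n)["img"][250:330,165:275,::-1],(390,284),interpolation=0) for n in("k10","k11")]
cv2.imwrite("pics/cmp5.png",np.hstack(o))
# pointer: bright pixels near knob top (z~.086)
for n in("k4","k6","k8","k10","k11"):
    d=load(n);C=cloud(d);im=d["img"].astype(int);m=(im.min(2)>185)&(abs(C[...,2]-.088)<.008)&(np.hypot(C[...,0]-.617,C[...,1]-.03)<.024)
    m2=(im.min(2)>110)&(im.max(2)-im.min(2)<40)&(abs(C[...,2]-.088)<.008)&(np.hypot(C[...,0]-.617,C[...,1]-.03)<.024)&~m
    vv,uu=np.nonzero(m)
    P=np.array([ray(d,u,v,.087)[:2] for u,v in zip(uu,vv)])
    if len(P): q=P.mean(0)-[.617,.0297];print(n,len(P),np.degrees(np.arctan2(q[1],q[0])).round(1),(q*1000).round(1))
E
```

```text
28.9 q6 -10.29 M [0.982 0.02  0.47 ] F [-2.5   6.24 -0.81] eff [-3.929 -1.277  0.075]
28.95 q6 -10.2 M [0.977 0.057 0.174] F [-1.97  6.11 -1.31]
n 713 z 0.0487
near y med 29.6 far y med 5.8 xmax pct [84.9 84.9 84.9 85.2 85.3 85.3]
slope deg near 0.21
k8 [149, 145, 140, 129, 131, 229, 227, 199, 128, 133, 134, 131, 133, 228, 229, 225, 222, 223] [131, 135, 142, 226, 224, 216, 220, 201, 101, 134, 131, 124, 143, 225, 218, 218, 220, 220] [124, 215, 220, 222, 221, 222, 226, 171, 76, 144, 138, 129, 154, 226, 217, 213, 210, 209]
k10 [154, 147, 133, 125, 130, 234, 230, 163, 123, 132, 136, 140, 135, 137, 136, 136, 229, 228] [127, 128, 135, 229, 218, 220, 225, 162, 114, 133, 132, 120, 130, 219, 219, 214, 222, 222] [210, 221, 221, 223, 218, 222, 222, 116, 108, 143, 131, 130, 151, 228, 216, 212, 214, 212]
k11 [121, 149, 25, 125, 124, 116, 92, 140, 140, 139, 135, 137, 139, 134, 141, 136, 139, 140] [135, 130, 130, 232, 220, 216, 122, 165, 117, 134, 133, 124, 129, 129, 127, 121, 121, 117] [126, 226, 224, 220, 219, 223, 231, 117, 110, 143, 136, 133, 125, 127, 220, 223, 217, 214]
k4 4 163.4 [-16.9   5. ]
k6 8 143.5 [-12.4   9.2]
k8 11 137.5 [-9.   8.2]
k10 15 124.2 [-5.   7.4]
k11 17 98.8 [-1.4  9.2]
```

View pics/cmp5.png

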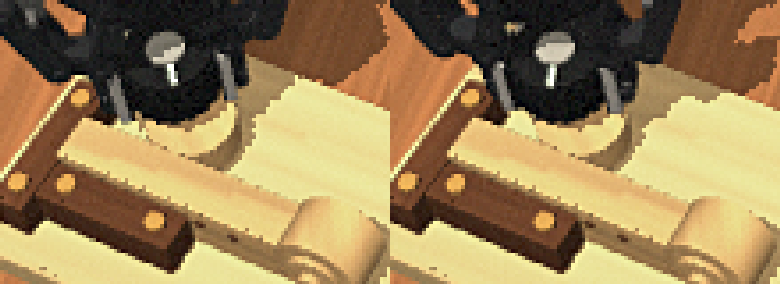

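Rim and blank are unmoved while the knob pointer followed the wrist, so the slip is about 0.4 to 0.5 rad. I stop turning and release; the jaws now open along the board's x, clear of the blank.

>>> carry_out:
  motion:
    - [[0, 0, 0], [0, 0, 0], 0.4]
    - [[0, 0, 0], [0, 0, 0], 0.3]
    - [[0, 0, 0], [0, 0, 0], 0.1]
    - [[0, 0, 0], [0, 0, 0], 0]
    - [[0, 0, 0], [0, 0, 0], 0]
    - [[0, 0, 0], [0, 0, 0], 0]
    - [[0, 0, -0.005], [0, 0, 0], 0]
    - [[0, 0, -0.01], [0, 0, 0], 0]
    - [[0, 0, -0.02], [0, 0, 0], 0]
    - [[0, 0, -0.025], [0, 0, 0], 0]

```text
t: 29.78
position: [0.6156, 0.0295, 0.0669]
orientation: [[-0.187, 0.982, -0.004], [0.982, 0.187, -0.0], [0.001, -0.004, -1.0]]
ft_force: [0.4, 0.2, 0.2]
grip_width: 1.001
```

>>> carry_out:
  motion:
    - [[0, 0, -0.025], [0, 0, 0], 0]
    - [[0, 0, -0.03], [0, 0, 0], 0]
    - [[0, 0, -0.03], [0, 0, 0], 0]
    - [[0, 0, -0.03], [0, 0, 0], 0]
    - [[0, 0, -0.03], [0, 0, 0], 0]
    - [[0, 0, 0], [0, 0, 0], 0]
    - [[0, 0, 0], [0, 0, 0], 0]
    - [[0, 0, 0], [0, 0, 0], 0]
    - [[0, 0, 0], [0, 0, 0], 0]
    - [[0, 0, 0], [0, 0, 0], 0]

```text
t: 30.62
position: [0.616, 0.0296, 0.2105]
orientation: [[-0.188, 0.982, -0.004], [0.982, 0.188, -0.0], [0.001, -0.003, -1.0]]
ft_force: [0.4, 0.1, -0.5]
grip_width: 1.004
```

```bash
python3 st.py z1; python3 go.py; python3 - <<'E'
from h import *
from station import get_image
d=get_image("top");cv2.imwrite("pics/z1top.png",d["img"][:,:,::-1])
d=load("z1");cv2.imwrite("pics/z1s.png",d["img"][:,:,::-1])
E
```

```text
30.62 q6 -10.37 M [-0.004  0.004  0.007] F [ 0.4   0.06 -0.51] eff [ 0.007 -0.     0.   ]
30.67 q6 -10.37 M [-0.004 -0.032 -0.012] F [-0.52  0.14  1.16]
n 703 z 0.0487
near y med 29.6 far y med 5.7 xmax pct [84.5 84.5 84.9 84.9 84.9 85.3]
slope deg near 0.35
t 30.67 p [0.6161 0.0295 0.2105] yaw 100.8 tz [-0.0034 -0.     -1.    ] q [  0.4   8.4  98.   -0.   73.7 -10.4] F [-0.5  0.1  1.2] M [-0.   -0.03 -0.01] w 84.8
```

View pics/z1.png

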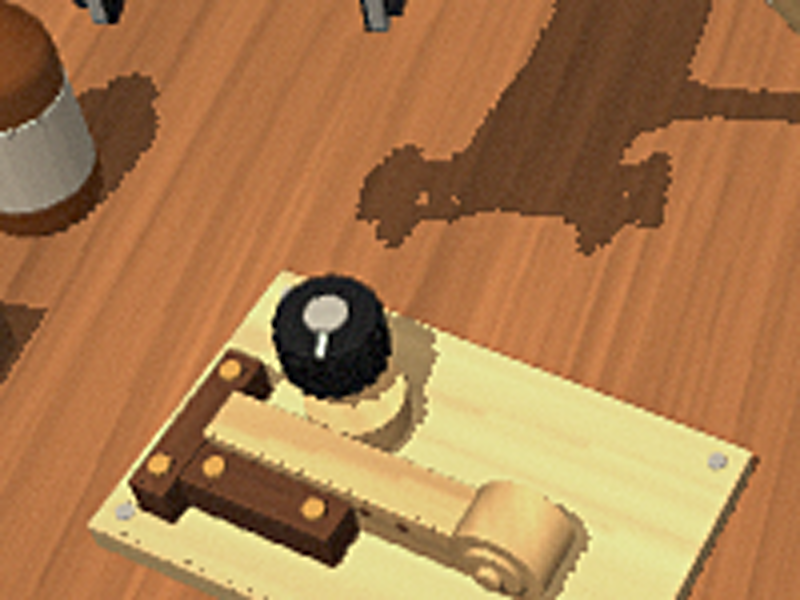

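View pics/z1s.png

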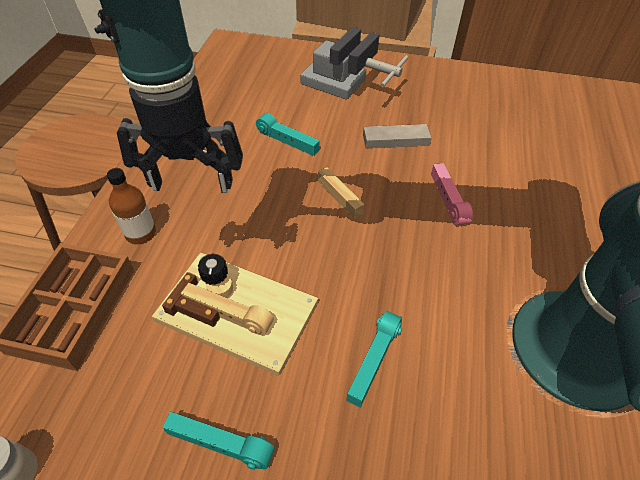

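```bash
python3 - <<'E'
from h import *
for n in("side10","side0","z1"):
    d=load(n);C=cloud(d);im=d["img"].astype(int)
    X=np.array([[ray(d,u,v,.0865) for u in range(640)] for v in range(240,300)]);r=X[...,:2]-[.617,.0297]
    sub=im[240:300];R=np.hypot(r[...,0],r[...,1])
    m=(sub.min(2)>150)&(R>.0105)&(R<.020)
    q=r[m].mean(0) if m.any() else None
    print(n,m.sum(),q is not None and (np.degrees(np.arctan2(q[1],q[0])).round(1),(q*1000).round(1)))
E
```

```text
side10 0 False
side0 9 (np.float64(-151.6), array([-13.1,  -7.1]))
z1 9 (np.float64(102.4), array([-3.3, 15. ]))
```

The pointer turned about 106° by image and the wrist 100°, so the pads did not slip on the knob. I hand the job in.

```bash
python3 -c "
from station import bot
print(bot.close_job())"
```

```text
the job is handed in; nothing more can be done
None
```

I laid the scroll blank on the board against stop and fence and tightened the cam until the knob's ratchet slipped. I then let go and handed the job in at about 31 s; it reported no verdict.

**Last checks**
- **Blank:** it lies flat and within about 0.4° of the fence line. By the image it touches the fence, and its end is within about 1 mm of the stop. I pushed it against the stop with about 11 N.
- **Ratchet slip:** I put it at 0.4 to 0.5 rad. The cam's rim and the blank stopped moving while the knob turned on, with the torque level at about 0.45 N m. The knob turned with the gripper: its pointer moved about 106° and the wrist about 100°.
- **Other things:** in the last side view everything visible stood where it was, and the gripper was clear of everything.

**What went wrong or disagreed**
- **Height reading:** the reported tool height was about 44 mm lower than the real fingertips. The first grasp closed above the bar without touching it; I corrected for this from the images.
- **Brushed blank:** when the fingers closed on the knob, a tip dragged the blank about 2 mm off the fence. The cam then pushed it back.
- **Slip estimate:** a rough guess of the cam's starting position would put the slip higher, at 0.7 to 0.85 rad. I trust the rim tracking more. I could not read the ratchet or the clamping force directly.

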